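# Stack copper blanks and crank them under the bench press

### The arm

A 7-joint arm with a two-finger parallel gripper is mounted at the origin on the work surface. World frame = base frame: x ahead of the robot, y to its left, z up, the work surface at z = 0. Lengths are in m, angles in rad, forces in N, time in s.
With the tool pointing down it reaches from about 0.425 to 0.875 m from the base axis. Payload 4.7 kg.
Tool frame: the origin (TCP) lies between the finger pads; the fingertips stand 14 mm ahead of it and the grasp point (between the pads) lies 5 mm behind it; z points along the fingers, y is the line along which they close (so a half turn about z gives the same grasp; the last joint's range is limited). The gripper opens to 87 mm and grips with 3 to 60 N. Pads are 19 mm wide; open, the fingers measure 117 mm over their backs; the gripper's body (75 mm by 190 mm) begins 51 mm behind the grasp point.
Start: joints at [0.014, 0.321, -0.07, 1.45, 0.023, 1.371, -0.057], TCP at [0.65, -0, 0.237] pointing down, gripper open.
Joint ranges: [-2.86, 2.86], [-0.3, 2.09], [-1.38, 1.24], [0.06, 2.45], [-1.56, 4.7], [0.09, 2.05], [-2.69, 2.69]. Speed limits (rad/s): [2.57, 2.57, 3.14, 3.14, 3.14, 3.14, 3.14].

### API

Orientations are given as a rotation vector (axis times angle).
In Python, from bench import get_state, get_image, camera_params, close_job gives the robot as it stands. The module is installed in compiled form; this text tells all that it offers.
- The arm moves only by the tool arm_command, never from a script. Its argument "motion" is a list of rows, each a list of 5 numbers: the finger opening in mm, from 0 to 87, then the shift along the tool's x, y, z in mm, then the turn about the tool's z in degrees. In form: [[gripper, x, y, z, spin], ...]. A call has 1 to 5 rows; each row is the pose to reach, as a shift and turn from the pose commanded when the call began, along the tool's axes at that moment; what a row does not reach only later rows make up. A row lasts 1/12 s, in which the tool goes at most 41.7 mm and 7.16 degrees, less where a joint would pass 70% of its speed; a pose out of reach is approached as far as the arm can. A call with a gripper value outside its range is refused whole. The fingers move at their own pace and stop on an object; "newtons" is the grip in N (left out, the last holds). Time passes only in rows, so rows that repeat a pose let the fingers close. It gives the time, the measured TCP pose, the force, the opening and the grip force at its end, in the units of the state.
- get_state(): the state, without advancing time (a new reading comes with each control period).
- get_image(name): name is "scene" or "side" or "wrist"; returns (picture, depth): 400x640x3 uint8, red, green, blue; 400x640 float32, m along the optical axis (not along the pixel's ray), 0 where there is no reading.
- camera_params(name): a dict with "intrinsics" (3x3 intrinsics, pixels), "extrinsics" (4x4, takes a point from camera to world coordinates). Camera axes: x right, y down, z forward; pixel columns grow to the right and rows downward; lengths in m; the calibration is good to about 2 mm. A picture is of the moment at which its call begins: read the wrist's pose just before it. camera_params takes no time and is no camera call; for the wrist camera it gives the pose at the moment of the call.
- close_job(): hands the job in; it is judged then, once.
The state is a dict: "time": time; "joint_positions": joint angles; "qd": joint speeds; "joint_torque": joint torques, N m; "position": TCP position; "tool_rot": TCP orientation; "ft_force": force on the tool from outside, world axes, zero at the start; "torque": the same for the moment, N m; "grip_width": opening from 0.0 (shut) to 1.0 (fully open); "grip_force": force on a finger pad.
Only numpy, scipy, OpenCV 4.12 (cv2) and the standard library are available. Lean on these libraries where they do the work, as an engineer would, in place of code of your own. Each camera call takes 0.05 s, during which the arm holds its last target. There are 200 camera calls.

### The job

Make the bench press ready for pressing a tiered medallion: crank the handwheel until the carriage's pointer stands at the black loading line, then layer all the copper blanks lying on the bench in a stack centred on the scribed circle of the carriage, largest at the bottom and each smaller one on top, and lay the thicker steel pressure cap flat and centred on top of the stack. Then crank the carriage in under the ram until its pointer stands exactly at the brass index clip, let go, and leave the other things on the bench alone.

Things in the scene. Friction and masses are not known exactly. Their poses are not given: they have to be found in the camera images.
- press: Fixed grey bench press. Origin: on the bench, under the centre of the loading place; x runs along the bed towards the ram. Bed: x -110 to +290 mm, y +-95 mm, top 30 mm high. Gearbox (75 mm square, 62 mm high) carrying the handwheel at x -50, y -150 mm. A scale with a tick every 10 mm runs along the bed's +y side.
- ram (a point): Centre of the ram's underside (72 mm across), 138 mm above the bench, at press x 180 mm, y 0. It hangs in an H-frame: columns 36 x 30 mm at press x 180, y +-115 mm, crossbeam 50 mm wide along x, from 170 to 215 mm high. Nothing can be put on the carriage from above there.
- carriage (a joint): Position (m) of the carriage along the press's x: 0 with its pointer at the loading line, growing towards the ram; stops at -0.012 and 0.205. The carriage is a flat steel plate 140 (x) by 130 (y) mm, top 50 mm above the bench, driven by the handwheel's screw, 45 mm a turn. The screw holds it where it is left; it is hard to push directly.
- wheel (a joint): Angle (rad) of the handwheel, grows clockwise seen from above; carriage = 0.045 x wheel / (2 pi). Clockwise moves the carriage towards the ram, counter-clockwise back towards the loading line. Turning it takes about 3 to 4 N at the handle.
- wheel_axis (a point): Centre of the flat steel handwheel (116 mm across, vertical axis) at its upper face, 80 mm above the bench. Fixed to the press.
- knob (a point): Mid-height of the black upright crank handle on the handwheel, 45 mm from the wheel's axis: a cylinder 18 mm across that spins freely on its pin, from 3 to 49 mm above the wheel's upper face (this point 26 mm above it). It can be cranked round and round.
- plate (a point): Centre of the carriage's upper face, the centre of the scribed circle (67 mm across); z up, x along the press's x. Moves with the carriage.
- pointer (a point): Tip of the carriage's pointer, on the +y edge of the carriage, 55 mm behind its centre (press -x), beside the scale.
- load_mark (a point): The black loading line, the widest tick at the outer end of the scale on the bed; the pointer is at it when both have the same press x.
- index_tip (a point): Tip of the brass index clip set on the bed's +y edge beside the scale, 160 to 190 mm from the loading line; axes as the press's. The pointer is at it when both have the same press x.
- blank62: Loose copper blank, a flat disc 62 mm across and 8 mm thick. Origin: centre of its underside, z along its axis. May be absent.
- blank54: Loose copper blank, a flat disc 54 mm across and 8 mm thick. Origin: centre of its underside, z along its axis. May be absent.
- blank46: Loose copper blank, a flat disc 46 mm across and 8 mm thick. Origin: centre of its underside, z along its axis. May be absent.
- blank38: Loose copper blank, a flat disc 38 mm across and 8 mm thick. Origin: centre of its underside, z along its axis. May be absent.
- cap: Loose steel pressure cap: a plain dark disc 40 mm across and 12 mm thick with a brighter round face 24 mm across on both sides; either side may be up. About 120 g. Origin: centre of its underside at the start, z along its axis.
- mallet: Bystander: loose wooden mallet lying down, head 48 mm across and 75 mm long, handle 210 mm. Origin under the head. Leave alone.
- jar: Bystander: loose closed glass jar 64 mm across, 85 mm high, origin under its centre. Leave alone.
- bench_block: Bystander: loose steel bench block 70 x 70 x 35 mm, origin under its centre. Leave alone.
Not all that is in view belongs to the job. Several things have the shape of the cap; the one meant has the colours described above. What is shaped like the blank62 but pink is not meant.

How it is judged:
By the outcome, as a careful person would: the job done as asked, in the order asked, and still so for the second after the job is handed in, with the robot touching nothing.
Of blank62, blank54, blank46, blank38 only 2 to 4 are there at a start; the rules pass over those that are not, and their reading is None.
At some moment in a run one of blank62, blank54, blank46, blank38, cap may be knocked a few centimetres aside while the robot is not near it.
Once in a run the grip may slacken for a moment while it holds something.
It also fails if it takes over 210 s, if anything falls off the work surface, if the arm or the gripper's body presses on something with over 40 N, if the wrist force passes 120 N, or if a joint passes its speed limit or range.

## Working session

There is one attempt and no reset: what is moved stays moved. The work goes in short steps, Python scripts to look and compute and a tool call to move; the robot and the scene stay as the last step left them, time stands still between calls to the robot, and variables do not carry over. Pictures are saved under pics/ and viewed, at most 14 in all, crops included, and the job is handed in when it is done.

Besides the shell and the picture viewer there is one more tool, called after "Emit:" in YAML: its name, and indented under it one key for each argument. arm_command: Moves the arm, as the interface text tells. Its arguments: {"type":"object","properties":{"motion":{"type":"array"},"newtons":{"type":"number"}},"required":["motion"]}

```bash
mkdir -p pics; cat > h.py <<'E'
import numpy as np, cv2
from bench import get_state, get_image, camera_params, close_job
from scipy.spatial.transform import Rotation as R
def snap(name, fn=None):
    P=camera_params(name); im,d=get_image(name)
    if fn: cv2.imwrite('pics/'+fn, cv2.cvtColor(im,cv2.COLOR_RGB2BGR))
    np.savez(f'{name}.npz',im=im,d=d,K=P['intrinsics'],T=P['extrinsics'])
    return im,d,np.array(P['intrinsics']),np.array(P['extrinsics'])
def ray(uv,K,T,z):
    uv=np.atleast_2d(np.asarray(uv,float))
    c=np.c_[(uv[:,0]-K[0,2])/K[0,0],(uv[:,1]-K[1,2])/K[1,1],np.ones(len(uv))]@T[:3,:3].T
    return T[:3,3]+c*((z-T[2,3])/c[:,2])[:,None]
def proj(p,K,T):
    c=(np.atleast_2d(p)-T[:3,3])@T[:3,:3]; q=c@K.T; return q[:,:2]/q[:,2:]
def cloud(d,K,T):
    v,u=np.mgrid[:d.shape[0],:d.shape[1]]
    c=np.stack([(u-K[0,2])/K[0,0]*d,(v-K[1,2])/K[1,1]*d,d],-1); return c@T[:3,:3].T+T[:3,3]
E
python3 - <<'E'
from h import *
for n in ['scene','side','wrist']:
    im,d,K,T=snap(n,f'{n}0.png'); print(n,K[0,0],T.round(3).tolist())
s=get_state();print(s)
E
```

```text
scene 477.7249619001062 [[0.667, 0.618, -0.417, 1.257], [0.745, -0.558, 0.366, -0.62], [-0.006, -0.554, -0.832, 1.383], [0.0, 0.0, 0.0, 1.0]]
side 481.48904725680967 [[-0.942, -0.235, 0.24, 0.274], [-0.336, 0.671, -0.661, 0.868], [-0.006, -0.703, -0.711, 1.114], [0.0, 0.0, 0.0, 1.0]]
wrist 315.45779108002927 [[1.0, -0.0, -0.001, 0.65], [-0.001, -0.966, -0.258, 0.072], [-0.001, 0.258, -0.966, 0.385], [0.0, 0.0, 0.0, 1.0]]
{'time': 0.15, 'joint_positions': array([ 0.01411719,  0.32169177, -0.0701028 ,  1.45138676,  0.02258623,
        1.37078707, -0.05691354]), 'qd': array([-0.00045263, -0.00187618,  0.00128852, -0.00248367,  0.00061294,
        0.00070564, -0.00219028]), 'joint_torque': array([ 2.16972071e-04, -4.91794288e+01, -4.04079035e-01, -3.12878716e+01,
       -6.39387709e-02,  4.04033612e-02,  9.90178205e-05]), 'position': array([ 6.49608544e-01, -4.00602086e-05,  2.35691538e-01]), 'tool_rot': array([-2.22072290e+00, -2.22074034e+00,  1.72121971e-03]), 'ft_force': array([ 0.25969534, -0.47669168,  0.31184628]), 'torque': array([0.0082714 , 0.01802928, 0.02750766]), 'grip_force': 0.0, 'grip_width': 1.0034436830477}
```

View pics/scene0.png

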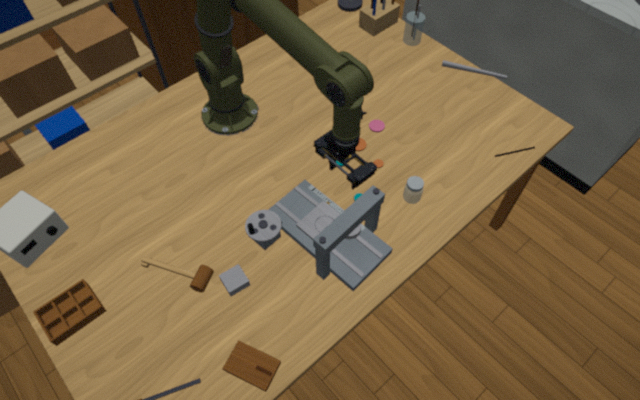

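View pics/side0.png

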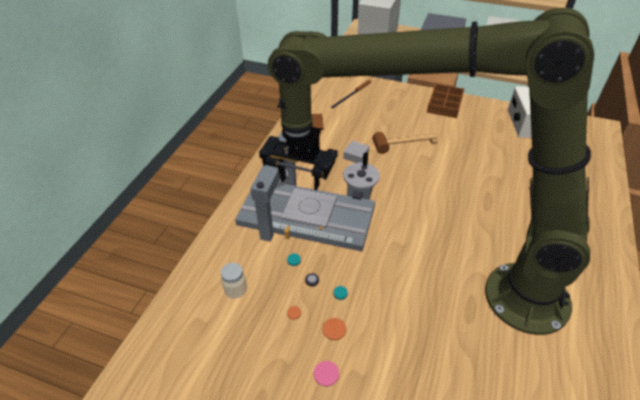

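View pics/wrist0.png

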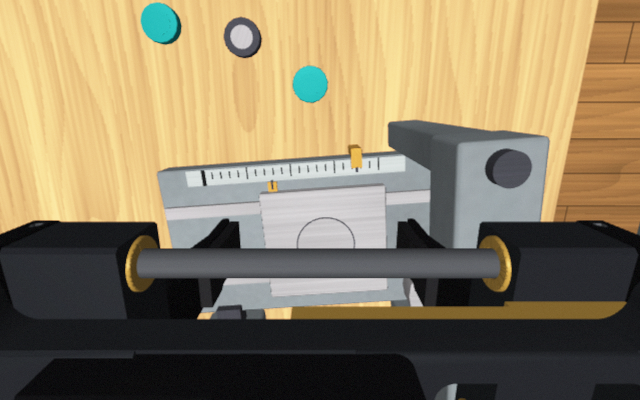

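Side view: copper discs at (334,328) and (294,312); dark cap with bright face at (312,280). Lookalikes are the teal discs (294,259) and (340,293) and the pink disc (326,373). In the wrist view the loading line is at (203,178), the pointer at (272,187) and the clip at (356,160).

```bash
cat >> h.py <<'E'
def blobs(im,K,T,z,lo,hi,amin=40):
    hsv=cv2.cvtColor(im,cv2.COLOR_RGB2HSV); m=cv2.inRange(hsv,lo,hi); out=[]
    for c in cv2.findContours(m,cv2.RETR_EXTERNAL,cv2.CHAIN_APPROX_NONE)[0]:
        if cv2.contourArea(c)<amin: continue
        p=ray(c[:,0,:],K,T,z)[:,:2].astype(np.float32)
        (x,y),r=cv2.minEnclosingCircle(p*1000); a=cv2.contourArea((p*1000).astype(np.float32))
        mo=cv2.moments(c); cc=ray([mo['m10']/mo['m00'],mo['m01']/mo['m00']],K,T,z)[0]
        out.append((c[:,0,:].mean(0).round().tolist(),(cc[:2]*1000).round(1).tolist(),'D_area',round(2*(a/np.pi)**.5,1)))
    return out
E
python3 - <<'E'
from h import *
for n in ['side','wrist','scene']:
    f=np.load(n+'.npz'); im,d,K,T=f['im'],f['d'],f['K'],f['T']
    print(n)
    for nm,lo,hi,z in [('copper',(4,140,150),(13,255,255),.008),('pink',(160,80,120),(179,255,255),.008),('teal',(80,120,80),(100,255,255),.012),('brass',(14,170,120),(24,255,255),.04)]:
        print(nm,blobs(im,K,T,z,lo,hi,20))
f=np.load('wrist.npz'); im,d,K,T=f['im'],f['d'],f['K'],f['T']
C=cloud(d,K,T)
for n,(u,v) in dict(load=(203,178),point=(272,184),clip=(356,166),plate=(326,225),wheeledge=(300,318),cap=(242,37)).items():
    print(n,C[v,u].round(4),ray((u,v),K,T,.03).round(4))
# scale ends at z .03
print(ray([(203,178),(376,164)],K,T,.03).round(4))
im=cv2.cvtColor(im,cv2.COLOR_RGB2BGR)
cv2.imwrite('pics/w1.png',cv2.resize(im[0:200,130:430],None,fx=2.6,fy=2.6,interpolation=cv2.INTER_CUBIC))
f=np.load('side.npz'); im=cv2.cvtColor(f['im'],cv2.COLOR_RGB2BGR)
cv2.imwrite('pics/s1.png',cv2.resize(im[130:400,210:400],None,fx=2.2,fy=2.2,interpolation=cv2.INTER_CUBIC))
for p,q in [((358,178),'wheel'),((364,160),'knob')]:
    print(q,cloud(f['d'],f['K'],f['T'])[p[1],p[0]])
E
```

```text
side
copper [([334.0, 328.0], [459.8, 262.5], 'D_area', 60.1), ([294.0, 312.0], [574.8, 252.6], 'D_area', 36.1)]
pink [([326.0, 373.0], [440.1, 381.1], 'D_area', 58.6)]
teal [([340.0, 292.0], [477.9, 156.2], 'D_area', 34.0), ([293.0, 259.0], [638.7, 93.2], 'D_area', 34.3)]
brass []
wrist
copper []
pink []
teal [([310.0, 84.0], [640.3, 96.1], 'D_area', 37.5), ([159.0, 22.0], [479.3, 158.7], 'D_area', 38.2)]
brass [([352.0, 149.0], [688.2, 28.8], 'D_area', 5.5)]
scene
copper [([379.0, 163.0], [577.7, 255.7], 'D_area', 27.9), ([361.0, 144.0], [473.0, 268.9], 'D_area', 35.5)]
pink [([376.0, 125.0], [443.1, 380.9], 'D_area', 57.2)]
teal []
brass []
load [ 0.5182 -0.0074  0.0335] [[ 0.5169 -0.0082  0.03  ]]
point [ 0.5987 -0.0114  0.046 ] [[ 0.5962 -0.0153  0.03  ]]
clip [0.6921 0.0071 0.037 ] [[0.6929 0.0058 0.03  ]]
plate [ 0.6586 -0.0575  0.0518] [[ 0.6591 -0.066   0.03  ]]
wheeledge [0.6458 0.0256 0.323 ] [[ 0.6259 -0.1956  0.03  ]]
cap [0.5679 0.1437 0.015 ] [[0.5712 0.1408 0.03  ]]
[[ 0.5169 -0.0082  0.03  ]
 [ 0.7156  0.0081  0.03  ]]
wheel [ 0.54337452 -0.22422716  0.0813408 ]
knob [ 0.54224285 -0.28319294  0.10857041]
```

View pics/w1.png

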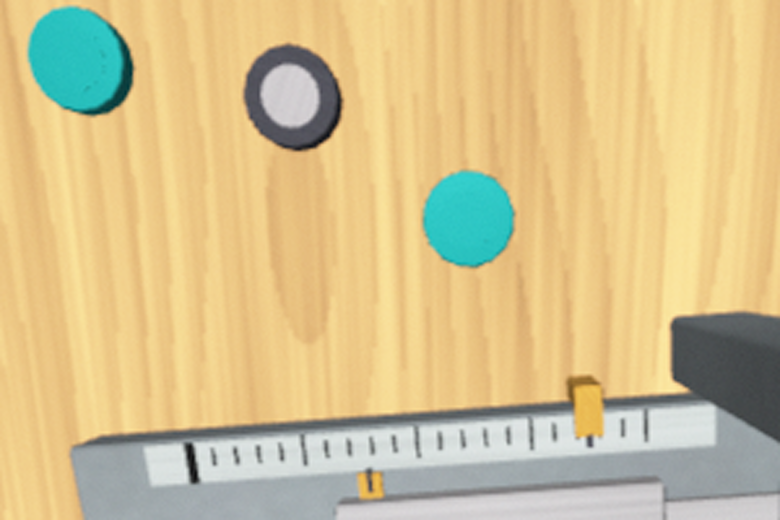

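View pics/s1.png

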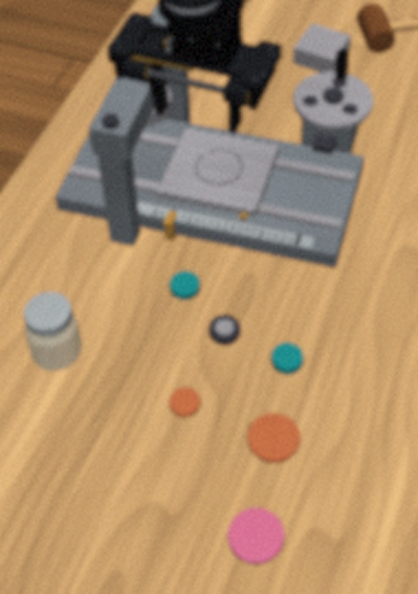

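Two copper blanks are present, 62 and 38 (measured 60.1 and 36.1 mm). The crop confirms the cap at (242,37) in the wrist view: dark with a bright face, the teal ones rejected. Next I look at the wheel from above.

Emit:
arm_command:
  motion:
    - [87,-36,-12,0,0]
    - [87,-72,-24,0,0]
    - [87,-108,-36,0,0]
    - [87,-144,-48,0,0]
    - [87,-180,-60,0,0]
  newtons: 10

```text
time: 0.57
position: [0.589, -0.1816, 0.2363]
tool_rot: [-2.221, -2.222, 0.0]
ft_force: [-0.1, -0.6, -0.7]
grip_width: 0.996
grip_force: 0.0
```

Emit:
arm_command:
  motion:
    - [87,-36,-12,0,0]
    - [87,-72,-24,0,0]
    - [87,-108,-36,0,0]
    - [87,-130,-45,0,0]
    - [87,-130,-45,0,0]

```text
time: 0.98
position: [0.5406, -0.3181, 0.2362]
tool_rot: [2.233, 2.209, -0.007]
ft_force: [-0.6, -1.2, 0.0]
grip_width: 1.001
grip_force: 0.0
```

```bash
python3 - <<'E'
from h import *
print(get_state()['position'],get_state()['tool_rot'])
im,d,K,T=snap('wrist','w2.png')
C=cloud(d,K,T); 
for zl,zh,n in [(.074,.086,'wheel'),(.115,.137,'knob')]:
    m=((C[...,2]>zl)&(C[...,2]<zh)&(C[...,1]<-.14)&(C[...,1]>-.32)&(C[...,0]<.62)&(C[...,0]>.46)).astype(np.uint8)
    c=max(cv2.findContours(m,cv2.RETR_EXTERNAL,cv2.CHAIN_APPROX_NONE)[0],key=cv2.contourArea)
    z=.08 if n=='wheel' else .129
    p=ray(c[:,0],K,T,z)[:,:2].astype(np.float32)*1000
    print(n,c[:,0].min(0),c[:,0].max(0),cv2.minEnclosingCircle(p),C[m>0].mean(0))
E
```

```text
[ 0.54061214 -0.31809275  0.23624999] [ 2.23259518  2.20862455 -0.00747147]
wheel [255  31] [378 159] ((540.2744140625, -240.3109130859375), 57.73862075805664) [ 0.54015928 -0.23628314  0.08117556]
knob [308 143] [329 165] ((541.3892211914062, -284.4191589355469), 9.414938926696777) [ 0.54140621 -0.28438507  0.12905844]
```

View pics/w2.png

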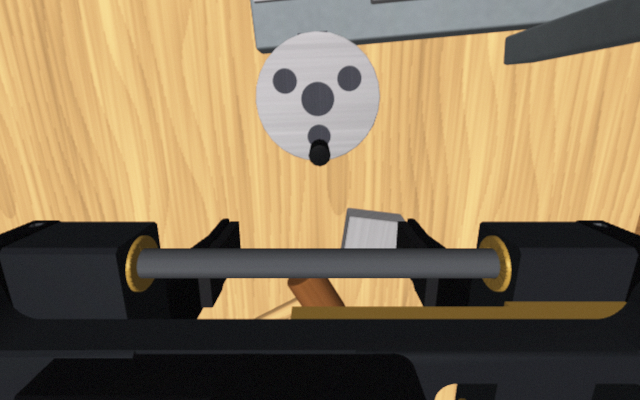

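Wheel centre is at (540,-240) mm and the knob at (541,-284) mm (pixel (319,152)). I let the arm settle and read the pose.

Emit:
arm_command:
  motion:
    - [40,0,0,0,0]
    - [40,0,0,0,0]
    - [40,0,0,0,0]

```text
time: 1.28
position: [0.546, -0.3079, 0.2364]
tool_rot: [-2.217, -2.225, -0.001]
ft_force: [-0.1, -0.0, 0.1]
grip_width: 0.851
grip_force: 0.0
```

```bash
cat >> h.py <<'E'
def wheelknob():
    im,d,K,T=snap('wrist'); C=cloud(d,K,T); o=[]
    for zl,zh,z in [(.074,.086,.08),(.115,.137,.129)]:
        m=((C[...,2]>zl)&(C[...,2]<zh)&(C[...,1]<-.14)&(C[...,1]>-.32)&(C[...,0]<.62)&(C[...,0]>.46)).astype(np.uint8)
        c=max(cv2.findContours(m,cv2.RETR_EXTERNAL,cv2.CHAIN_APPROX_NONE)[0],key=cv2.contourArea)
        o.append(cv2.minEnclosingCircle(ray(c[:,0],K,T,z)[:,:2].astype(np.float32)*1000))
    return o
E
python3 - <<'E'
from h import *
print(wheelknob(),get_state()['position'],get_state()['tool_rot'])
E
```

```text
[((540.1925048828125, -240.18568420410156), 57.7424201965332), ((541.3831787109375, -284.1510925292969), 9.707427024841309)] [ 0.54593492 -0.30812455  0.23650066] [-2.21785225e+00 -2.22458390e+00 -9.16708189e-04]
```

Emit:
arm_command:
  motion:
    - [40,23.5,-4.7,0,0]
    - [40,23.5,-4.7,35,0]
    - [40,23.5,-4.7,70,0]
    - [40,23.5,-4.7,100,0]
    - [40,23.5,-4.7,130,0]

```text
time: 1.75
position: [0.5408, -0.285, 0.1054]
tool_rot: [2.219, 2.224, 0.001]
ft_force: [-0.7, 0.4, -1.1]
grip_width: 0.491
grip_force: 0.0
```

Emit:
arm_command:
  motion:
    - [40,0,0,0,0]
    - [14,0,0,0,0]
    - [14,0,0,0,0]
    - [14,0,0,0,0]
    - [14,0,0,0,0]
  newtons: 10

```text
time: 2.17
position: [0.5419, -0.2871, 0.1091]
tool_rot: [2.218, 2.219, 0.002]
ft_force: [-0.6, -0.3, -0.0]
grip_width: 0.242
grip_force: 0.0
```

Emit:
arm_command:
  motion:
    - [14,0,0,0,0]
    - [14,0,0,0,0]
    - [14,0,0,0,0]

```text
time: 2.42
position: [0.5415, -0.2871, 0.1086]
tool_rot: [2.219, 2.219, 0.002]
ft_force: [-0.2, 0.5, 5.5]
grip_width: 0.2
grip_force: 10.0
```

Emit:
arm_command:
  motion:
    - [14,2.2,13.9,0,0]
    - [14,8.6,26.5,0,0]
    - [14,18.5,36.4,0,0]
    - [14,31.1,42.8,0,0]
    - [14,45,45,0,0]
  newtons: 25

```text
time: 2.83
position: [0.5854, -0.2443, 0.1086]
tool_rot: [2.221, 2.217, -0.004]
ft_force: [-6.3, -3.8, 8.7]
grip_width: 0.194
grip_force: 25.0
```

Emit:
arm_command:
  motion:
    - [14,0,0,0,0]
    - [14,0,0,0,0]
    - [14,0,0,0,0]

```text
time: 3.08
position: [0.5854, -0.2403, 0.1086]
tool_rot: [-2.22, -2.222, -0.002]
ft_force: [-3.5, 3.2, 9.8]
grip_width: 0.202
grip_force: 25.0
```

Emit:
arm_command:
  motion:
    - [14,13.9,-2.2,0,0]
    - [14,26.5,-8.6,0,0]
    - [14,36.4,-18.5,0,0]
    - [14,42.8,-31.1,0,0]
    - [14,45,-45,0,0]

```text
time: 3.5
position: [0.5428, -0.197, 0.1086]
tool_rot: [2.215, 2.218, 0.004]
ft_force: [3.9, -4.6, 3.7]
grip_width: 0.195
grip_force: 25.0
```

Emit:
arm_command:
  motion:
    - [14,-2.2,-13.9,0,0]
    - [14,-8.6,-26.5,0,0]
    - [14,-18.5,-36.4,0,0]
    - [14,-31.1,-42.8,0,0]
    - [14,-45,-45,0,0]

```text
time: 3.92
position: [0.4953, -0.2407, 0.1085]
tool_rot: [-2.22, -2.222, -0.004]
ft_force: [1.9, 3.4, 8.8]
grip_width: 0.2
grip_force: 25.0
```

Emit:
arm_command:
  motion:
    - [14,-13.9,2.2,0,0]
    - [14,-26.5,8.6,0,0]
    - [14,-36.4,18.5,0,0]
    - [14,-42.8,31.1,0,0]
    - [14,-45,45,0,0]

```text
time: 4.33
position: [0.5396, -0.2872, 0.1084]
tool_rot: [-2.222, -2.218, -0.001]
ft_force: [-4.3, 5.8, 14.2]
grip_width: 0.203
grip_force: 25.0
```

Emit:
arm_command:
  motion:
    - [14,2.2,13.9,0,0]
    - [14,8.6,26.5,0,0]
    - [14,18.5,36.4,0,0]
    - [14,31.1,42.8,0,0]
    - [14,45,45,0,0]

```text
time: 4.75
position: [0.5853, -0.2454, 0.1086]
tool_rot: [2.222, 2.216, -0.004]
ft_force: [-2.9, -4.2, 9.7]
grip_width: 0.196
grip_force: 25.0
```

Emit:
arm_command:
  motion:
    - [14,13.9,-2.2,0,0]
    - [14,26.5,-8.6,0,0]
    - [14,36.4,-18.5,0,0]
    - [14,42.8,-31.1,0,0]
    - [14,45,-45,0,0]

```text
time: 5.17
position: [0.5423, -0.1971, 0.1086]
tool_rot: [2.216, 2.218, 0.004]
ft_force: [3.9, -2.7, 5.4]
grip_width: 0.198
grip_force: 25.0
```

Emit:
arm_command:
  motion:
    - [14,-2.2,-13.9,0,0]
    - [14,-8.6,-26.5,0,0]
    - [14,-18.5,-36.4,0,0]
    - [14,-31.1,-42.8,0,0]
    - [14,-45,-45,0,0]

```text
time: 5.58
position: [0.4953, -0.2407, 0.1085]
tool_rot: [-2.22, -2.222, -0.004]
ft_force: [1.7, 4.1, 9.4]
grip_width: 0.197
grip_force: 25.0
```

Emit:
arm_command:
  motion:
    - [14,0,0,0,0]
    - [14,0,0,0,0]
    - [14,0,0,0,0]

```text
time: 5.83
position: [0.4954, -0.2448, 0.1085]
tool_rot: [2.221, 2.216, -0.001]
ft_force: [-0.3, -3.5, 9.3]
grip_width: 0.203
grip_force: 25.0
```

```bash
python3 - <<'E'
from h import *
im,d,K,T=snap('wrist'); cv2.imwrite('pics/w3.png',cv2.resize(cv2.cvtColor(im,cv2.COLOR_RGB2BGR)[0:230,200:600],None,fx=2,fy=2,interpolation=cv2.INTER_CUBIC)); print(get_state()['position'])
snap('side','s3.png')
E
```

```text
[ 0.49540056 -0.24487451  0.1085307 ]
```

View pics/w3.png

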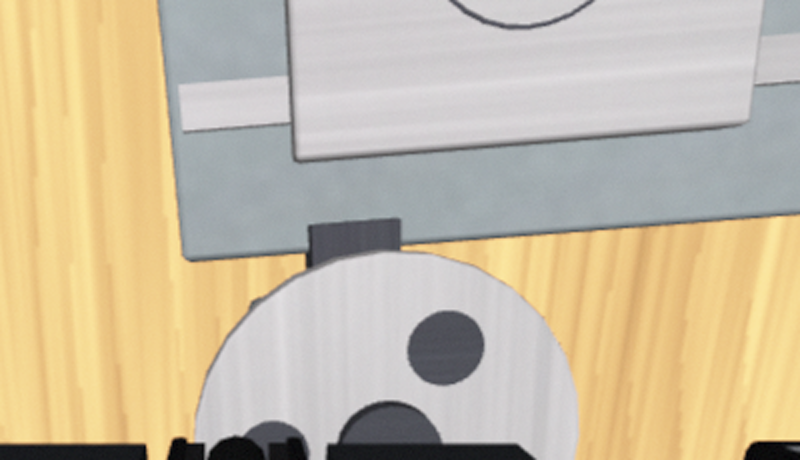

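```bash
python3 - <<'E'
from h import *
f=np.load('wrist.npz');K,T=f['K'],f['T']
px=lambda u,v:(200+u/2,v/2)
b=ray(px(186,260),K,T,.03)[0]; b2=ray([px(450,240),px(780,216)],K,T,.03); c=ray([px(297,160),px(747,124)],K,T,.05)
th=np.arctan2(*(c[1]-c[0])[1::-1]); print(b,c,np.degrees(th),np.degrees(np.arctan2(*(b2[1]-b2[0])[1::-1])),np.linalg.norm(c[1]-c[0]))
ex=np.array([np.cos(th),np.sin(th),0]);print('carr',(c[0]-b)@ex*1000-40)
f=np.load('side.npz');im=cv2.cvtColor(f['im'],cv2.COLOR_RGB2BGR)
cv2.imwrite('pics/s3.png',cv2.resize(im[160:260,220:400],None,fx=4.4,fy=4.4,interpolation=cv2.INTER_CUBIC))
E
```

```text
[ 0.47826492 -0.18940827  0.03      ] [[ 0.51507525 -0.15726871  0.05      ]
 [ 0.6534349  -0.1471429   0.05      ]] 4.185712457233899 3.9154769820080997 0.13872968224427154
carr -0.9420064353945676
```

View pics/s3.png

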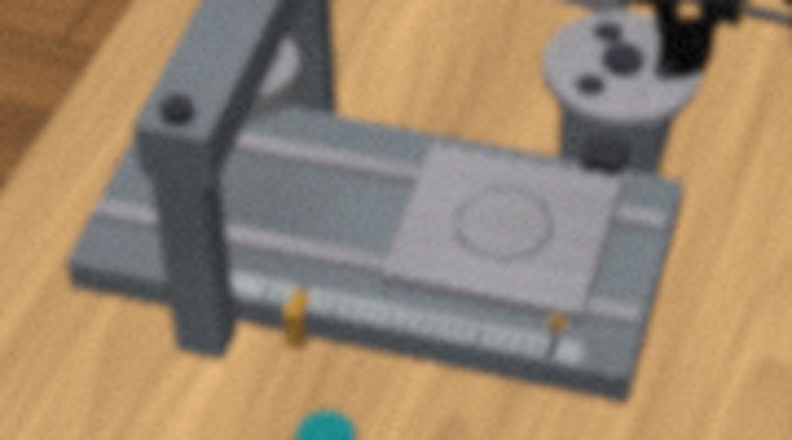

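Emit:
arm_command:
  motion:
    - [40,0,0,0,0]
    - [40,0,0,0,0]
    - [40,0,0,-40,0]
    - [40,0,0,-80,0]
    - [40,0,0,-120,0]

```text
time: 6.35
position: [0.4935, -0.2411, 0.2263]
tool_rot: [-2.219, -2.218, 0.003]
ft_force: [1.7, -0.6, 0.2]
grip_width: 0.436
grip_force: 0.0
```

Emit:
arm_command:
  motion:
    - [40,40,6,0,0]
    - [40,80,12,0,0]
    - [40,120,18,0,0]
    - [40,160,25,0,0]
    - [40,160,25,0,0]

```text
time: 6.77
position: [0.5205, -0.0711, 0.2258]
tool_rot: [-2.204, -2.232, -0.004]
ft_force: [-0.1, 1.0, -0.5]
grip_width: 0.462
grip_force: 0.0
```

Emit:
arm_command:
  motion:
    - [40,0,0,0,0]
    - [40,0,0,0,0]
    - [40,0,0,0,0]
    - [40,0,0,0,0]

```text
time: 7.1
position: [0.5198, -0.0833, 0.2262]
tool_rot: [-2.224, -2.218, 0.001]
ft_force: [-0.3, 0.2, -0.8]
grip_width: 0.457
grip_force: 0.0
```

```bash
python3 - <<'E'
from h import *
im,d,K,T=snap('wrist'); print(get_state()['position'],T[:3,3])
print(proj([[.517,-.008,.03],[.69,.006,.03]],K,T))
u,v=proj([.517,-.008,.03],K,T)[0].astype(int)
a,b=max(u-150,0),max(v-60,0)
print(a,b);cv2.imwrite('pics/w4.png',cv2.resize(cv2.cvtColor(im,cv2.COLOR_RGB2BGR)[b:b+160,a:a+260],None,fx=3,fy=3,interpolation=cv2.INTER_CUBIC))
E
```

```text
[ 0.51987262 -0.08309869  0.22628402] [ 0.52027357 -0.01083652  0.37551063]
[[314.96002678 102.78363178]
 [480.63771433  88.26450998]]
164 42
```

View pics/w4.png

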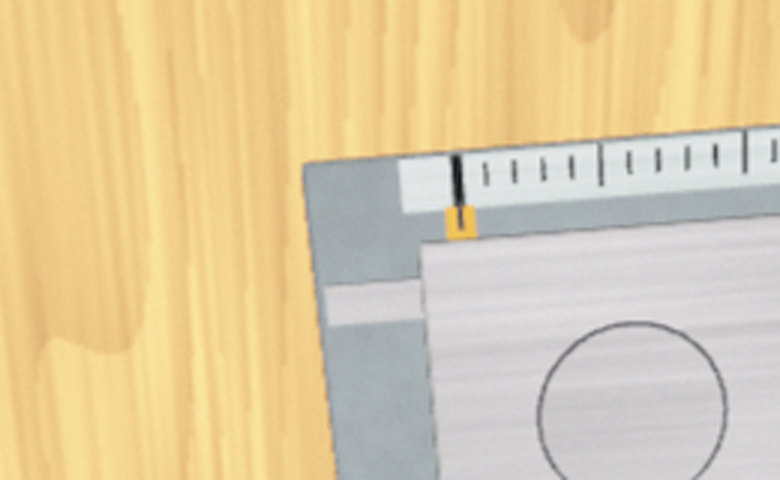

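The pointer mark (crop (461,217)) lies in line with the loading line (458,180), so the carriage is at 0 within about 0.3 mm. Next I fit the circle and look at the discs.

Emit:
arm_command:
  motion:
    - [87,40,0,0,0]
    - [87,80,0,0,0]
    - [87,120,0,0,0]
    - [87,160,0,0,0]
    - [87,200,0,0,0]

```text
time: 7.57
position: [0.5203, 0.1191, 0.2267]
tool_rot: [2.224, 2.219, 0.0]
ft_force: [0.7, 0.1, -0.1]
grip_width: 0.751
grip_force: 0.0
```

Emit:
arm_command:
  motion:
    - [87,33,0,0,0]
    - [87,33,0,0,0]
    - [87,33,0,0,0]
    - [87,33,0,0,0]
    - [87,33,0,0,0]

```text
time: 7.98
position: [0.5208, 0.149, 0.2264]
tool_rot: [2.225, 2.217, -0.001]
ft_force: [0.1, 0.8, -0.4]
grip_width: 0.989
grip_force: 0.0
```

```bash
cat >> h.py <<'E'
CU=((3,120,110),(14,255,255))
def darkc(im,K,T,z):  # cap: dark outline on bench
    hsv=cv2.cvtColor(im,cv2.COLOR_RGB2HSV); m=((hsv[...,1]<90)&(hsv[...,2]<230)).astype(np.uint8); o=[]
    for c in cv2.findContours(m,cv2.RETR_EXTERNAL,cv2.CHAIN_APPROX_NONE)[0]:
        if cv2.contourArea(c)<200: continue
        (x,y),r=cv2.minEnclosingCircle(ray(c[:,0],K,T,z)[:,:2].astype(np.float32)*1000)
        if 14<r<26: o.append((c[:,0].mean(0).round(),round(x,1),round(y,1),round(r,1)))
    return o
E
python3 - <<'E'
from h import *
f=np.load('wrist.npz');im,K,T=f['im'],f['K'],f['T']
g=cv2.cvtColor(im,cv2.COLOR_RGB2GRAY)
pts=[]
c0=np.array([374.8,180.8])
for a in np.radians(np.arange(0,360,4)):
    r=np.linspace(27,37,60); q=c0+np.outer(r,[np.cos(a),np.sin(a)])
    v=cv2.remap(g,q[:,:1].astype(np.float32),q[:,1:].astype(np.float32),cv2.INTER_LINEAR)[:,0].astype(int)
    if v.min()<np.median(v)-25: pts.append(q[v.argmin()])
p=ray(pts,K,T,.05)[:,:2]*1000
A=np.c_[2*p,np.ones(len(p))]; s=np.linalg.lstsq(A,(p**2).sum(1),rcond=None)[0]
r=(s[2]+s[0]**2+s[1]**2)**.5; e=np.hypot(*(p-s[:2]).T)-r; k=abs(e)<1
s=np.linalg.lstsq(A[k],(p[k]**2).sum(1),rcond=None)[0]
print('circle',s[:2],2*(s[2]+s[0]**2+s[1]**2)**.5,len(p),k.sum())
im,d,K,T=snap('wrist','w5.png'); print(get_state()['position'])
print(blobs(im,K,T,.008,*CU),darkc(im,K,T,.012))
E
```

```text
circle [579.52849188 -87.54427665] 65.68511459243952 90 90
[0.52077004 0.14913749 0.22648527]
[([367.0, 72.0], [575.6, 256.9], 'D_area', 36.9), ([262.0, 63.0], [460.6, 266.7], 'D_area', 60.8)] [(array([356., 172.]), 565.8, 144.8, 20.1)]
```

View pics/w5.png

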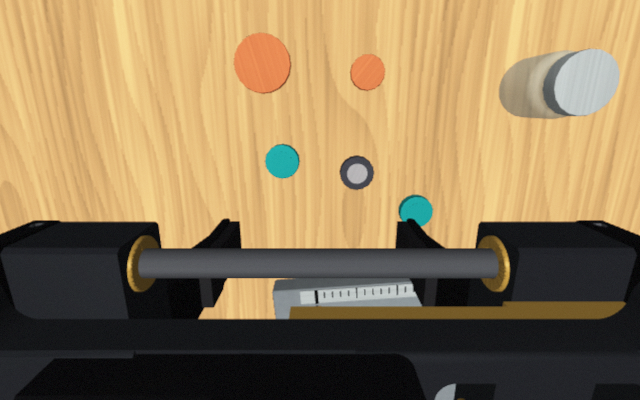

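The wrist view shows blank62 at (262,63), blank38 at (367,72), the cap at (356,172), the teal discs at (282,161) and (416,211), and the jar at (585,85). I pick blank62 first.

Emit:
arm_command:
  motion:
    - [87,35,-18,0,0]
    - [87,70,-36,0,0]
    - [87,100,-51,20,0]
    - [87,117.5,-60.3,50,0]
    - [87,117.5,-60.3,90,0]

```text
time: 8.45
position: [0.4595, 0.2744, 0.1389]
tool_rot: [-2.216, -2.227, -0.013]
ft_force: [1.3, 0.7, -0.5]
grip_width: 1.001
grip_force: 0.0
```

Emit:
arm_command:
  motion:
    - [87,0,0,35,0]
    - [87,0,0,70,0]
    - [87,0,0,95,0]
    - [87,0,0,105,0]
    - [87,0,0,105,0]

```text
time: 8.87
position: [0.4588, 0.2667, 0.0291]
tool_rot: [-2.223, -2.218, 0.008]
ft_force: [0.2, -0.2, 0.2]
grip_width: 0.997
grip_force: 0.0
```

Emit:
arm_command:
  motion:
    - [87,0,0,0,0]
    - [87,0,0,0,0]
    - [87,0,0,0,0]

```text
time: 9.12
position: [0.4617, 0.2697, 0.0337]
tool_rot: [2.221, 2.22, 0.006]
ft_force: [-0.2, -0.2, -0.0]
grip_width: 0.998
grip_force: 0.0
```

Emit:
arm_command:
  motion:
    - [87,-2.5,-1,9,0]
    - [87,-2.5,-1,15,0]
    - [87,-2.5,-1,17,0]
    - [87,-2.5,-1,17,0]
    - [87,-2.5,-1,17,0]

```text
time: 9.53
position: [0.4589, 0.2662, 0.0145]
tool_rot: [2.221, 2.221, -0.001]
ft_force: [0.3, -1.5, 2.8]
grip_width: 1.001
grip_force: 1.2
```

Emit:
arm_command:
  motion:
    - [87,0,0,0,0]
    - [87,0,0,0,0]

```text
time: 9.7
position: [0.4589, 0.2662, 0.0145]
tool_rot: [2.221, 2.221, -0.001]
ft_force: [-0.3, -0.7, 2.2]
grip_width: 0.997
grip_force: 1.2
```

Emit:
arm_command:
  motion:
    - [87,0,0,-1.5,0]
    - [55,0,0,-1.5,0]
    - [55,0,0,-1.5,0]
    - [55,0,0,-1.5,0]
    - [55,0,0,-1.5,0]
  newtons: 25

```text
time: 10.12
position: [0.459, 0.2665, 0.016]
tool_rot: [-2.221, -2.222, -0.0]
ft_force: [0.4, -0.9, 0.1]
grip_width: 0.78
grip_force: 0.0
```

Emit:
arm_command:
  motion:
    - [55,0,0,0,0]
    - [55,0,0,0,0]
    - [55,0,0,-20,0]
    - [55,0,0,-60,0]
    - [55,0,0,-90,0]

```text
time: 10.53
position: [0.4582, 0.2662, 0.1068]
tool_rot: [-2.221, -2.221, 0.003]
ft_force: [1.5, 0.3, -1.8]
grip_width: 0.697
grip_force: 25.0
```

Emit:
arm_command:
  motion:
    - [55,0,0,0,0]
    - [55,0,0,0,0]
    - [55,0,0,0,0]
    - [55,0,0,0,0]

```text
time: 10.87
position: [0.4577, 0.2656, 0.1041]
tool_rot: [-2.221, -2.221, 0.006]
ft_force: [-0.2, 0.7, -2.8]
grip_width: 0.701
grip_force: 25.0
```

Emit:
arm_command:
  motion:
    - [55,-30,10,0,0]
    - [55,-60,21,0,0]
    - [55,-95,33,0,0]
    - [55,-130,45,0,0]
    - [55,-165,57,0,0]

```text
time: 11.28
position: [0.515, 0.0997, 0.1042]
tool_rot: [-2.219, -2.221, 0.004]
ft_force: [1.9, 0.1, -2.7]
grip_width: 0.699
grip_force: 25.0
```

Emit:
arm_command:
  motion:
    - [55,-35,12,0,0]
    - [55,-70,24,0,0]
    - [55,-105,36,0,0]
    - [55,-140,48,0,0]
    - [55,-165,57,0,0]

```text
time: 11.7
position: [0.5722, -0.0679, 0.104]
tool_rot: [-2.224, -2.217, 0.005]
ft_force: [0.4, -0.2, -2.3]
grip_width: 0.7
grip_force: 25.0
```

Emit:
arm_command:
  motion:
    - [55,-15,5,0,0]
    - [55,-23,8,0,0]
    - [55,-23,8,0,0]
    - [55,-23,8,0,0]
    - [55,-23,8,0,0]

```text
time: 12.12
position: [0.5804, -0.0841, 0.1053]
tool_rot: [-2.217, -2.223, 0.0]
ft_force: [-0.3, 0.7, -2.6]
grip_width: 0.7
grip_force: 25.0
```

Emit:
arm_command:
  motion:
    - [55,0,0,0,0]
    - [55,0,0,0,0]
    - [55,0,0,0,0]

```text
time: 12.37
position: [0.581, -0.0854, 0.1062]
tool_rot: [2.22, 2.223, 0.0]
ft_force: [-0.5, 1.0, -1.3]
grip_width: 0.697
grip_force: 25.0
```

Emit:
arm_command:
  motion:
    - [55,-1,-0.8,12,0]
    - [55,-2,-1.5,24,0]
    - [55,-2,-1.5,32,0]
    - [55,-2,-1.5,36,0]
    - [55,-2,-1.5,36,0]

```text
time: 12.78
position: [0.5781, -0.0884, 0.0679]
tool_rot: [-2.22, -2.219, 0.003]
ft_force: [0.3, 0.8, -1.3]
grip_width: 0.697
grip_force: 25.0
```

Emit:
arm_command:
  motion:
    - [55,0,0,0,0]
    - [55,0,0,0,0]
    - [55,0,0,0,0]

```text
time: 13.03
position: [0.58, -0.0886, 0.0706]
tool_rot: [2.221, 2.221, 0.001]
ft_force: [0.1, 0.8, -2.7]
grip_width: 0.696
grip_force: 25.0
```

Emit:
arm_command:
  motion:
    - [55,1,-0.5,2,0]
    - [55,1,-0.5,4,0]
    - [55,1,-0.5,4.5,0]
    - [55,1,-0.5,4.5,0]
    - [55,1,-0.5,4.5,0]

```text
time: 13.45
position: [0.5792, -0.0873, 0.066]
tool_rot: [2.221, 2.222, 0.001]
ft_force: [0.5, 1.5, 1.1]
grip_width: 0.699
grip_force: 25.0
```

Emit:
arm_command:
  motion:
    - [55,0,0,0,0]
    - [55,0,0,0,0]

```text
time: 13.62
position: [0.5793, -0.0874, 0.066]
tool_rot: [2.221, 2.221, 0.001]
ft_force: [-1.0, 1.5, 2.7]
grip_width: 0.699
grip_force: 25.0
```

Emit:
arm_command:
  motion:
    - [75,0,0,0,0]
    - [75,0,0,0,0]
    - [87,0,0,0,0]
    - [87,0,0,-10,0]
    - [87,0,0,-40,0]

```text
time: 14.03
position: [0.5756, -0.0873, 0.1019]
tool_rot: [-2.217, -2.216, 0.009]
ft_force: [-0.6, -0.7, -0.3]
grip_width: 0.961
grip_force: 0.0
```

Emit:
arm_command:
  motion:
    - [87,0,0,-40,0]
    - [87,-20,0,-75,0]
    - [87,-50,0,-100,0]
    - [87,-70,0,-120,0]
    - [87,-70,0,-120,0]

```text
time: 14.45
position: [0.5806, -0.1649, 0.232]
tool_rot: [2.222, 2.205, 0.003]
ft_force: [0.1, -1.3, 0.5]
grip_width: 0.999
grip_force: 0.0
```

Emit:
arm_command:
  motion:
    - [87,0,0,0,0]
    - [87,0,0,0,0]
    - [87,0,0,0,0]
    - [87,0,0,0,0]

```text
time: 14.78
position: [0.5786, -0.1558, 0.2242]
tool_rot: [-2.217, -2.222, 0.001]
ft_force: [0.4, -0.1, 0.5]
grip_width: 1.0
grip_force: 0.0
```

```bash
cat >> h.py <<'E'
def plateedges(im,K,T):
    # circle of remaining scribed ring: fit dark thin ring around the guess
    pass
E
python3 - <<'E'
from h import *
im,d,K,T=snap('wrist'); print(get_state()['position'])
print(blobs(im,K,T,.058,*CU))
u,v=proj([.5795,-.0875,.058],K,T)[0].astype(int); a,b=max(u-70,0),max(v-60,0); print(a,b)
cv2.imwrite('pics/w6.png',cv2.resize(cv2.cvtColor(im,cv2.COLOR_RGB2BGR)[b:b+120,a:a+140],None,fx=5,fy=5,interpolation=cv2.INTER_CUBIC))
E
```

```text
[ 0.5786251  -0.15602553  0.22438242]
[([319.0, 110.0], [579.5, -87.1], 'D_area', 59.9)]
249 50
```

View pics/w6.png

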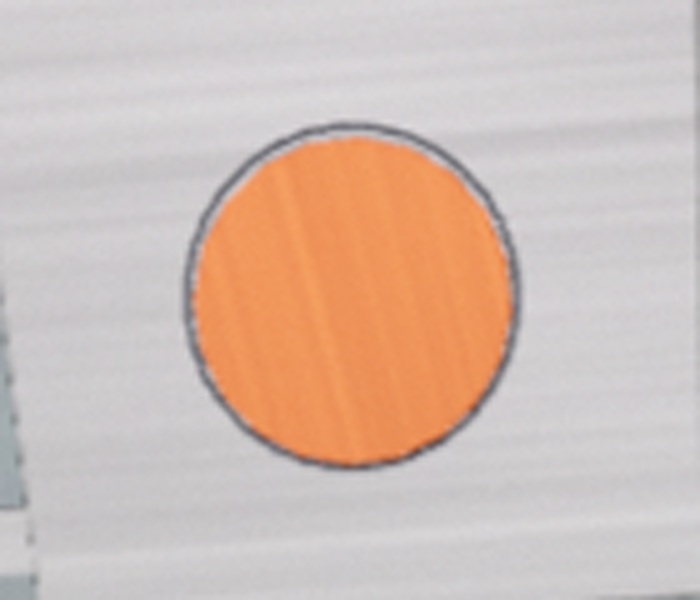

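Blank62 sits about 1 mm low in the circle (disc centre (353,301), ring centre (352,295) in the crop), which is well centred. Next is blank38, looked at from above first.

Emit:
arm_command:
  motion:
    - [87,38,0,0,0]
    - [87,76,0,0,0]
    - [87,114,0,0,0]
    - [87,152,0,0,0]
    - [87,190,0,0,0]

```text
time: 15.25
position: [0.5783, 0.0349, 0.225]
tool_rot: [-2.22, -2.222, 0.001]
ft_force: [0.5, 0.9, 0.8]
grip_width: 0.997
grip_force: 0.0
```

Emit:
arm_command:
  motion:
    - [87,38,0,0,0]
    - [87,76,0,0,0]
    - [87,114,0,0,0]
    - [87,140,0,0,0]
    - [87,150,0,0,0]

```text
time: 15.67
position: [0.577, 0.1895, 0.2249]
tool_rot: [-2.21, -2.229, -0.001]
ft_force: [-0.5, 0.8, -0.4]
grip_width: 0.999
grip_force: 0.0
```

Emit:
arm_command:
  motion:
    - [87,0,0,0,0]
    - [87,0,0,0,0]
    - [87,0,0,0,0]
    - [87,0,0,0,0]

```text
time: 16.0
position: [0.5795, 0.1798, 0.2254]
tool_rot: [2.225, 2.217, -0.001]
ft_force: [-0.1, -0.3, 0.3]
grip_width: 1.001
grip_force: 0.0
```

```bash
python3 - <<'E'
from h import *
f=np.load('wrist.npz');K,T=f['K'],f['T'];print(ray([319.4,109],K,T,.05),ray([319.6,110.3],K,T,.058))
im,d,K,T=snap('wrist'); print(get_state()['position'],get_state()['tool_rot'])
print(blobs(im,K,T,.008,*CU),darkc(im,K,T,.012))
E
```

```text
[[ 0.57979981 -0.08639076  0.05      ]] [[ 0.57997469 -0.08754141  0.058     ]]
[0.57952015 0.18001658 0.22554907] [ 2.22462036e+00  2.21707048e+00 -8.95646089e-04]
[([314.0, 101.0], [575.7, 257.1], 'D_area', 36.6)] [(array([307., 198.]), 566.7, 145.4, 20.2)]
```

Emit:
arm_command:
  motion:
    - [60,30,-2,20,0]
    - [60,60,-3.8,45,0]
    - [60,77,-3.8,80,0]
    - [60,77,-3.8,115,0]
    - [60,77,-3.8,145,0]

```text
time: 16.47
position: [0.5745, 0.2598, 0.0786]
tool_rot: [-2.22, -2.222, 0.001]
ft_force: [0.4, -1.0, -0.5]
grip_width: 0.735
grip_force: 0.0
```

Emit:
arm_command:
  motion:
    - [60,0,0,25,0]
    - [60,0,0,40,0]
    - [60,0,0,44,0]
    - [60,0,0,44,0]
    - [60,0,0,44,0]

```text
time: 16.88
position: [0.5762, 0.259, 0.0376]
tool_rot: [2.222, 2.22, 0.002]
ft_force: [0.7, 0.6, 1.1]
grip_width: 0.69
grip_force: 0.0
```

Emit:
arm_command:
  motion:
    - [60,0,0,0,0]
    - [60,0,0,0,0]
    - [60,0,0,0,0]

```text
time: 17.13
position: [0.5761, 0.2598, 0.038]
tool_rot: [2.221, 2.221, 0.003]
ft_force: [-0.0, -0.3, -0.6]
grip_width: 0.687
grip_force: 0.0
```

Emit:
arm_command:
  motion:
    - [60,-2.5,0,10,0]
    - [60,-2.5,0,17,0]
    - [60,-2.5,0,20,0]
    - [60,-2.5,0,20,0]
    - [60,-2.5,0,20,0]

```text
time: 17.55
position: [0.5749, 0.2569, 0.016]
tool_rot: [-2.221, -2.221, 0.001]
ft_force: [0.3, 0.8, 1.2]
grip_width: 0.688
grip_force: 0.0
```

Emit:
arm_command:
  motion:
    - [60,0,0,0,0]
    - [60,0,0,0,0]
    - [60,0,0,0,0]

```text
time: 17.8
position: [0.5753, 0.2571, 0.0167]
tool_rot: [2.221, 2.221, 0.0]
ft_force: [-0.1, 0.6, 0.9]
grip_width: 0.69
grip_force: 0.0
```

Emit:
arm_command:
  motion:
    - [32,0,0,0,0]
    - [32,0,0,0,0]
    - [32,0,0,0,0]
    - [32,0,0,0,0]
    - [32,0,0,0,0]
  newtons: 25

```text
time: 18.22
position: [0.5753, 0.257, 0.0166]
tool_rot: [2.221, 2.221, 0.0]
ft_force: [-0.2, 0.0, -0.1]
grip_width: 0.423
grip_force: 25.0
```

Emit:
arm_command:
  motion:
    - [32,0,0,0,0]
    - [32,0,0,0,0]
    - [32,0,0,-20,0]
    - [32,0,0,-55,0]
    - [32,0,0,-95,0]

```text
time: 18.63
position: [0.5731, 0.2559, 0.1098]
tool_rot: [-2.22, -2.22, 0.009]
ft_force: [1.9, 0.5, -0.1]
grip_width: 0.422
grip_force: 25.0
```

Emit:
arm_command:
  motion:
    - [32,-35,0,0,0]
    - [32,-70,0,0,0]
    - [32,-105,0,0,0]
    - [32,-140,1,0,0]
    - [32,-175,2,0,0]

```text
time: 19.05
position: [0.5768, 0.0804, 0.1116]
tool_rot: [2.221, 2.222, -0.0]
ft_force: [0.8, -0.2, -0.9]
grip_width: 0.418
grip_force: 25.0
```

Emit:
arm_command:
  motion:
    - [32,-35,0,0,0]
    - [32,-70,1,0,0]
    - [32,-105,2,0,0]
    - [32,-140,2,0,0]
    - [32,-165,2,0,0]

```text
time: 19.47
position: [0.5786, -0.0873, 0.1115]
tool_rot: [2.224, 2.217, -0.002]
ft_force: [0.1, -1.0, -1.3]
grip_width: 0.419
grip_force: 25.0
```

Emit:
arm_command:
  motion:
    - [32,-4,0,0,0]
    - [32,-4,0,0,0]
    - [32,-4,0,0,0]
    - [32,-4,0,0,0]
    - [32,-4,0,0,0]

```text
time: 19.88
position: [0.5794, -0.0847, 0.1116]
tool_rot: [-2.217, -2.225, -0.001]
ft_force: [0.4, -0.5, -0.5]
grip_width: 0.419
grip_force: 25.0
```

Emit:
arm_command:
  motion:
    - [32,0,0,0,0]
    - [32,0,0,0,0]

```text
time: 20.05
position: [0.5793, -0.0858, 0.1116]
tool_rot: [-2.219, -2.223, -0.0]
ft_force: [0.5, -0.2, -1.7]
grip_width: 0.42
grip_force: 25.0
```

Emit:
arm_command:
  motion:
    - [32,-1,0.5,12,0]
    - [32,-1,0.5,24,0]
    - [32,-1,0.5,31,0]
    - [32,-1,0.5,33,0]
    - [32,-1,0.5,33,0]

```text
time: 20.47
position: [0.5787, -0.0879, 0.0769]
tool_rot: [-2.22, -2.22, 0.003]
ft_force: [0.6, -0.3, -1.8]
grip_width: 0.419
grip_force: 25.0
```

Emit:
arm_command:
  motion:
    - [32,0,0,0,0]
    - [32,0,0,0,0]
    - [32,0,0,0,0]

```text
time: 20.72
position: [0.5802, -0.0881, 0.0791]
tool_rot: [2.221, 2.221, 0.001]
ft_force: [0.3, 0.5, -0.8]
grip_width: 0.416
grip_force: 25.0
```

Emit:
arm_command:
  motion:
    - [32,1.2,-0.3,2,0]
    - [32,1.2,-0.3,4,0]
    - [32,1.2,-0.3,4.5,0]
    - [32,1.2,-0.3,4.5,0]
    - [32,1.2,-0.3,4.5,0]

```text
time: 21.13
position: [0.5797, -0.0866, 0.0745]
tool_rot: [2.221, 2.221, 0.001]
ft_force: [-1.5, 0.9, 3.6]
grip_width: 0.421
grip_force: 25.0
```

Emit:
arm_command:
  motion:
    - [32,0,0,0,0]
    - [32,0,0,0,0]

```text
time: 21.3
position: [0.5797, -0.0866, 0.0745]
tool_rot: [2.221, 2.221, 0.001]
ft_force: [-0.2, 0.6, 4.4]
grip_width: 0.424
grip_force: 25.0
```

Contact; release, lift and check.

Emit:
arm_command:
  motion:
    - [60,0,0,0,0]
    - [60,0,0,0,0]
    - [60,0,0,0,0]
    - [60,0,0,-10,0]
    - [60,0,0,-40,0]

```text
time: 21.72
position: [0.5758, -0.0867, 0.1101]
tool_rot: [-2.216, -2.216, 0.009]
ft_force: [0.2, -0.3, 0.0]
grip_width: 0.667
grip_force: 0.0
```

Emit:
arm_command:
  motion:
    - [60,0,0,-40,0]
    - [60,-20,0,-75,0]
    - [60,-50,0,-100,0]
    - [60,-70,0,-110,0]
    - [60,-70,0,-110,0]

```text
time: 22.13
position: [0.5803, -0.164, 0.2287]
tool_rot: [2.224, 2.207, 0.001]
ft_force: [0.0, -0.6, -0.9]
grip_width: 0.691
grip_force: 0.0
```

Emit:
arm_command:
  motion:
    - [60,0,0,0,0]
    - [60,0,0,0,0]
    - [60,0,0,0,0]
    - [60,0,0,0,0]

```text
time: 22.47
position: [0.5791, -0.1552, 0.2231]
tool_rot: [-2.218, -2.223, 0.001]
ft_force: [-0.6, -0.1, -0.4]
grip_width: 0.688
grip_force: 0.0
```

```bash
python3 - <<'E'
from h import *
im,d,K,T=snap('wrist'); print(get_state()['position'],T[:3,3])
print(blobs(im,K,T,.058,*CU))
u,v=proj([.5795,-.0875,.058],K,T)[0].astype(int); a,b=max(u-70,0),max(v-60,0); print(a,b)
cv2.imwrite('pics/w7.png',cv2.resize(cv2.cvtColor(im,cv2.COLOR_RGB2BGR)[b:b+120,a:a+140],None,fx=5,fy=5,interpolation=cv2.INTER_CUBIC))
E
```

```text
[ 0.57915599 -0.15535953  0.22316817] [ 0.57936386 -0.08284581  0.37248621]
[([319.0, 111.0], [579.5, -87.2], 'D_area', 59.8)]
248 50
```

View pics/w7.png

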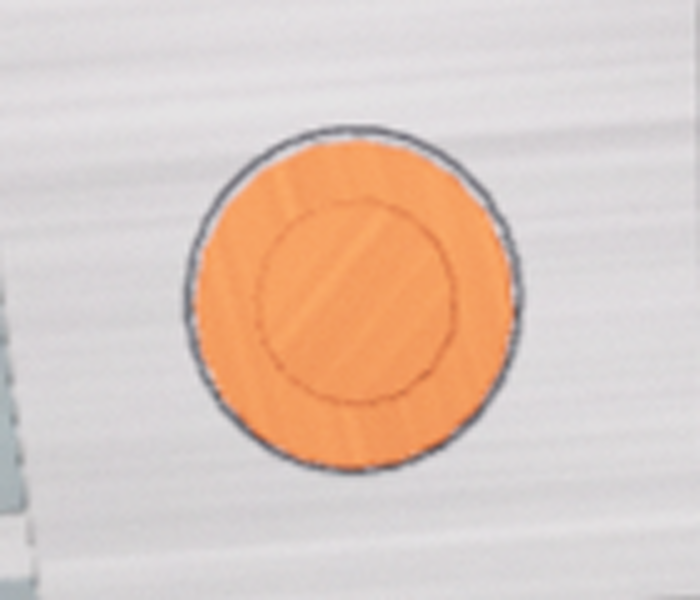

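The two blanks are concentric (blank38 centre (357,301), ring centre (353,298) in the crop, under 1 mm off). Now the cap.

Emit:
arm_command:
  motion:
    - [62,40,-2,0,0]
    - [62,80,-5,0,0]
    - [62,120,-8,0,0]
    - [62,160,-10,0,0]
    - [62,195,-12,0,0]

```text
time: 22.93
position: [0.5665, 0.0419, 0.2238]
tool_rot: [-2.218, -2.224, -0.0]
ft_force: [0.9, 1.0, 0.5]
grip_width: 0.71
grip_force: 0.0
```

Emit:
arm_command:
  motion:
    - [62,25,0,0,0]
    - [62,35,0,0,0]
    - [62,35,0,0,0]
    - [62,35,0,0,0]
    - [62,35,0,0,0]

```text
time: 23.35
position: [0.5676, 0.0706, 0.2238]
tool_rot: [2.224, 2.218, -0.002]
ft_force: [-0.2, -0.5, -0.2]
grip_width: 0.717
grip_force: 0.0
```

Emit:
arm_command:
  motion:
    - [62,0,0,0,0]
    - [62,0,0,0,0]
    - [62,0,0,0,0]

```text
time: 23.6
position: [0.5676, 0.0717, 0.224]
tool_rot: [2.224, 2.219, -0.0]
ft_force: [0.4, -0.6, 0.8]
grip_width: 0.712
grip_force: 0.0
```

```bash
python3 - <<'E'
from h import *
im,d,K,T=snap('wrist'); print(get_state()['position'],get_state()['tool_rot'])
print(darkc(im,K,T,.012)); hsv=cv2.cvtColor(im,cv2.COLOR_RGB2HSV)
m=((hsv[...,1]<90)&(hsv[...,2]<130)).astype(np.uint8)
for c in cv2.findContours(m,cv2.RETR_EXTERNAL,cv2.CHAIN_APPROX_NONE)[0]:
    if 300<cv2.contourArea(c)<4000:
        # upper half of outline only for top rim; centre of bright face too
        print(c[:,0].min(0),c[:,0].max(0))
        mm=np.zeros_like(m);cv2.drawContours(mm,[c],-1,1,-1); b=((mm>0)&(hsv[...,2]>150)); v,u=np.nonzero(b)
        if len(u): print('face',ray([u.mean(),v.mean()],K,T,.012), len(u))
E
```

```text
[0.56754139 0.07210206 0.2240642 ] [ 2.22313019e+00  2.21945518e+00 -1.78984370e-04]
[(array([317., 105.]), 566.5, 144.4, 19.6)]
[299  87] [334 123]
face [[0.56662873 0.14462244 0.012     ]] 392
[507   0] [549  24]
```

Emit:
arm_command:
  motion:
    - [62,30,-1,20,0]
    - [62,60,-1,45,0]
    - [62,72.4,-1,80,0]
    - [62,72.4,-1,115,0]
    - [62,72.4,-1,145,0]

```text
time: 24.07
position: [0.5656, 0.1468, 0.0772]
tool_rot: [-2.219, -2.224, 0.0]
ft_force: [1.0, -0.5, -1.1]
grip_width: 0.715
grip_force: 0.0
```

Emit:
arm_command:
  motion:
    - [62,-1,0,25,0]
    - [62,-1,0,40,0]
    - [62,-1,0,44,0]
    - [62,-1,0,44,0]
    - [62,-1,0,44,0]

```text
time: 24.48
position: [0.5672, 0.1446, 0.036]
tool_rot: [2.221, 2.221, 0.002]
ft_force: [-1.1, 0.1, 0.4]
grip_width: 0.713
grip_force: 0.0
```

Emit:
arm_command:
  motion:
    - [62,0,0,0,0]
    - [62,0,0,0,0]
    - [62,0,0,0,0]

```text
time: 24.73
position: [0.5673, 0.1448, 0.0364]
tool_rot: [2.221, 2.22, 0.003]
ft_force: [-0.4, 0.4, 0.3]
grip_width: 0.715
grip_force: 0.0
```

Emit:
arm_command:
  motion:
    - [62,0,-0.3,9,0]
    - [62,0,-0.3,15,0]
    - [62,0,-0.3,17.5,0]
    - [62,0,-0.3,17.5,0]
    - [62,0,-0.3,17.5,0]

```text
time: 25.15
position: [0.5657, 0.1445, 0.017]
tool_rot: [-2.221, -2.221, 0.001]
ft_force: [0.4, 0.3, -0.3]
grip_width: 0.714
grip_force: 0.0
```

Emit:
arm_command:
  motion:
    - [62,0,0,0,0]
    - [62,0,0,0,0]
    - [62,0,0,0,0]

```text
time: 25.4
position: [0.5663, 0.1446, 0.0178]
tool_rot: [2.221, 2.221, 0.001]
ft_force: [0.0, 0.6, -0.3]
grip_width: 0.712
grip_force: 0.0
```

Emit:
arm_command:
  motion:
    - [33,0,0,0,0]
    - [33,0,0,0,0]
    - [33,0,0,0,0]
    - [33,0,0,0,0]
    - [33,0,0,0,0]
  newtons: 25

```text
time: 25.82
position: [0.5662, 0.1446, 0.0176]
tool_rot: [2.221, 2.221, 0.0]
ft_force: [-0.8, 0.7, 0.1]
grip_width: 0.448
grip_force: 25.0
```

Emit:
arm_command:
  motion:
    - [33,0,0,0,0]
    - [33,0,0,0,0]
    - [33,0,0,-20,0]
    - [33,0,0,-55,0]
    - [33,0,0,-95,0]

```text
time: 26.23
position: [0.5638, 0.1439, 0.111]
tool_rot: [-2.219, -2.219, 0.008]
ft_force: [1.0, 0.3, 0.4]
grip_width: 0.449
grip_force: 25.0
```

Emit:
arm_command:
  motion:
    - [33,-35,3,0,0]
    - [33,-70,5,0,0]
    - [33,-105,7,0,0]
    - [33,-140,9,0,0]
    - [33,-170,11,0,0]

```text
time: 26.65
position: [0.5767, -0.0284, 0.1125]
tool_rot: [2.223, 2.22, -0.001]
ft_force: [1.0, 0.3, -1.0]
grip_width: 0.448
grip_force: 25.0
```

Emit:
arm_command:
  motion:
    - [33,-30,1,0,0]
    - [33,-50,2,0,0]
    - [33,-60,2.5,0,0]
    - [33,-61,2.5,0,0]
    - [33,-61,2.5,0,0]

```text
time: 27.07
position: [0.5795, -0.0856, 0.1123]
tool_rot: [-2.221, -2.221, -0.001]
ft_force: [0.1, 0.5, -0.3]
grip_width: 0.448
grip_force: 25.0
```

Emit:
arm_command:
  motion:
    - [33,0,0,0,0]
    - [33,0,0,0,0]
    - [33,0,0,0,0]

```text
time: 27.32
position: [0.5798, -0.0844, 0.1126]
tool_rot: [-2.218, -2.224, -0.001]
ft_force: [0.2, 0.6, -0.6]
grip_width: 0.45
grip_force: 25.0
```

Emit:
arm_command:
  motion:
    - [33,-1,0,10,0]
    - [33,-2,0,18,0]
    - [33,-2,0,23,0]
    - [33,-2,0,24,0]
    - [33,-2,0,24,0]

```text
time: 27.73
position: [0.5789, -0.0883, 0.0875]
tool_rot: [-2.22, -2.22, 0.002]
ft_force: [0.2, 0.0, -0.0]
grip_width: 0.444
grip_force: 25.0
```

Emit:
arm_command:
  motion:
    - [33,0,0,0,0]
    - [33,0,0,0,0]
    - [33,0,0,0,0]

```text
time: 27.98
position: [0.58, -0.0885, 0.089]
tool_rot: [2.221, 2.221, 0.001]
ft_force: [0.9, -0.1, -0.8]
grip_width: 0.449
grip_force: 25.0
```

Emit:
arm_command:
  motion:
    - [33,1.5,-0.2,2,0]
    - [33,1.5,-0.2,4,0]
    - [33,1.5,-0.2,5.3,0]
    - [33,1.5,-0.2,5.3,0]
    - [33,1.5,-0.2,5.3,0]

```text
time: 28.4
position: [0.5795, -0.0867, 0.0836]
tool_rot: [-2.221, -2.222, -0.0]
ft_force: [-1.5, 0.0, 2.2]
grip_width: 0.453
grip_force: 25.0
```

Emit:
arm_command:
  motion:
    - [33,0,0,0,0]
    - [33,0,0,0,0]

```text
time: 28.57
position: [0.5795, -0.0867, 0.0835]
tool_rot: [-2.221, -2.222, -0.0]
ft_force: [-1.1, 1.1, 2.8]
grip_width: 0.449
grip_force: 25.0
```

Emit:
arm_command:
  motion:
    - [62,0,0,0,0]
    - [62,0,0,0,0]
    - [62,0,0,0,0]
    - [62,0,0,-10,0]
    - [62,0,0,-40,0]

```text
time: 28.98
position: [0.576, -0.0868, 0.1195]
tool_rot: [-2.217, -2.216, 0.009]
ft_force: [1.0, 0.1, -1.0]
grip_width: 0.688
grip_force: 0.0
```

Emit:
arm_command:
  motion:
    - [62,0,0,-40,0]
    - [62,-15,0,-75,0]
    - [62,-35,10,-100,0]
    - [62,-45,20,-100,0]
    - [62,-45,20,-100,0]

```text
time: 29.4
position: [0.6015, -0.1358, 0.2264]
tool_rot: [2.222, 2.212, 0.003]
ft_force: [-0.4, 0.2, -1.3]
grip_width: 0.714
grip_force: 0.0
```

Emit:
arm_command:
  motion:
    - [62,0,0,0,0]
    - [62,0,0,0,0]
    - [62,0,0,0,0]
    - [62,0,0,0,0]

```text
time: 29.73
position: [0.5988, -0.1307, 0.2225]
tool_rot: [-2.219, -2.222, 0.001]
ft_force: [0.1, 0.4, 0.1]
grip_width: 0.71
grip_force: 0.0
```

```bash
python3 - <<'E'
from h import *
im,d,K,T=snap('wrist'); print(get_state()['position'],T[:3,3])
print(blobs(im,K,T,.058,*CU))
a,b=210,10
print(proj([.5797,-.0865,.078],K,T),proj([.517,-.008,.03],K,T),proj([.69,.006,.03],K,T))
cv2.imwrite('pics/w8.png',cv2.resize(cv2.cvtColor(im,cv2.COLOR_RGB2BGR)[b:b+190,a:a+260],None,fx=3,fy=3,interpolation=cv2.INTER_CUBIC))
E
```

```text
[ 0.59889142 -0.13094433  0.22262335] [ 0.59903481 -0.05838791  0.37183458]
[([291.0, 139.0], [573.0, -89.0], 'D_area', 66.4)]
[[297.31933057 137.35955577]] [[236.84170117  53.97198105]] [[409.85748146  38.94716985]]
```

View pics/w8.png

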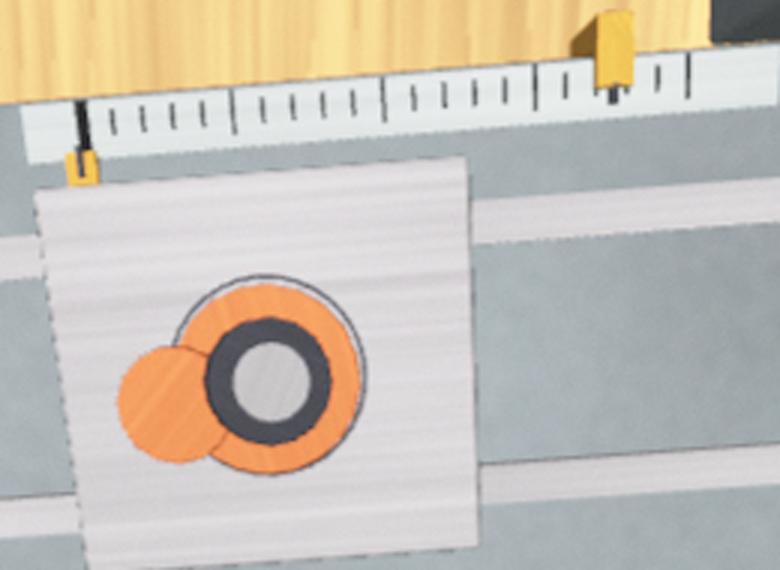

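```bash
python3 - <<'E'
from h import *
f=np.load('wrist.npz');C=cloud(f['d'],f['K'],f['T'])
for n,(x,y) in dict(plate=(400,250),plate2=(80,300),b38L=(130,405),b38m=(176,404),b38R=(205,404),b38t=(176,355),b38b=(176,455),b62top=(268,300),b62bot=(285,460),capc=(270,381),capT=(268,328),capB=(270,435),capL=(218,381),capR=(322,381)).items():
    v,u=10+y//3,210+x//3; print(n,(np.median(C[v-1:v+2,u-1:u+2].reshape(-1,3),axis=0)*1000).round(1))
im,d,K,T=snap('side')
u,v=proj([.575,-.087,.06],K,T)[0].astype(int);print(u,v)
cv2.imwrite('pics/s9.png',cv2.resize(cv2.cvtColor(im,cv2.COLOR_RGB2BGR)[v-40:v+40,u-50:u+50],None,fx=6,fy=6,interpolation=cv2.INTER_CUBIC))
E
```

```text
plate [623.  -46.3  51.3]
plate2 [517.8 -62.4  50.9]
b38L [536.1 -94.9  67.2]
b38m [550.6 -94.   66.7]
b38R [560.2 -93.7  67.4]
b38t [551.3 -78.8  66.9]
b38b [ 550.  -110.4   67.5]
b62top [580.5 -62.2  59.2]
b62bot [ 585.8 -113.8   59.2]
capc [582.  -86.4  75.6]
capT [581.3 -70.1  74.9]
capB [ 581.9 -103.2   76.2]
capL [565.8 -85.9  79.6]
capR [597.8 -86.8  71.1]
334 210
```

View pics/s9.png

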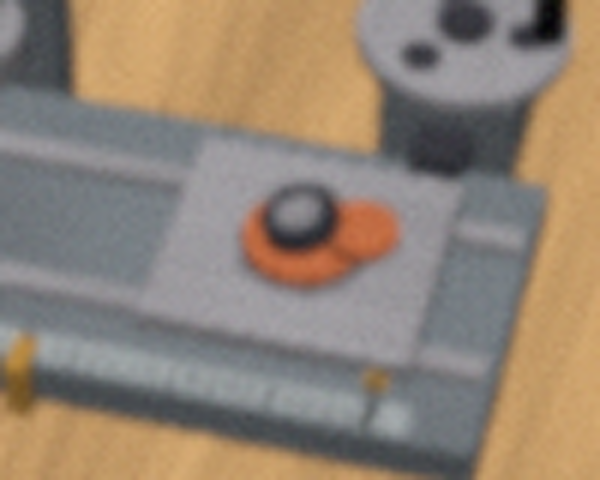

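Blank38 has been knocked aside to (176,404) in the crop, about (551,-94) mm. It lies flat on blank62, with the cap tilted on its edge. Repair plan: turn the gripper 90°, pull blank38 out in -x onto the free plate edge, set the cap aside, and restack.

Emit:
arm_command:
  motion:
    - [60,10,-12,0,7]
    - [60,20,-25,0,14]
    - [60,30,-38,0,21]
    - [60,37,-48,0,28]
    - [60,37,-48,0,35]

```text
time: 30.25
position: [0.5497, -0.0926, 0.2233]
tool_rot: [-2.788, -1.445, 0.001]
ft_force: [1.4, -0.5, -0.3]
grip_width: 0.689
grip_force: 0.0
```

Emit:
arm_command:
  motion:
    - [60,0,0,0,7]
    - [60,0,0,0,14]
    - [60,0,0,0,21]
    - [60,0,0,0,28]
    - [60,0,0,0,35]

```text
time: 30.67
position: [0.5512, -0.0946, 0.2232]
tool_rot: [-3.095, -0.537, 0.0]
ft_force: [-0.4, -0.4, 0.3]
grip_width: 0.691
grip_force: 0.0
```

Emit:
arm_command:
  motion:
    - [60,0,0,0,7]
    - [60,0,0,0,14]
    - [60,0,0,0,20]
    - [60,0,0,0,20]
    - [60,0,0,0,20]

```text
time: 31.08
position: [0.5513, -0.0946, 0.2232]
tool_rot: [-3.142, -0.005, 0.0]
ft_force: [0.1, 1.2, 0.9]
grip_width: 0.69
grip_force: 0.0
```

Emit:
arm_command:
  motion:
    - [60,0,0,35,0]
    - [60,0,0,70,0]
    - [60,0,0,90,0]
    - [60,0,0,95,0]
    - [60,0,0,95,0]

```text
time: 31.5
position: [0.5502, -0.0946, 0.1267]
tool_rot: [-3.141, -0.003, 0.005]
ft_force: [0.6, 0.1, 0.3]
grip_width: 0.691
grip_force: 0.0
```

Emit:
arm_command:
  motion:
    - [60,0,0,0,0]
    - [60,0,0,0,0]
    - [60,0,0,0,0]
    - [60,0,0,0,0]

```text
time: 31.83
position: [0.5524, -0.0951, 0.1298]
tool_rot: [3.141, 0.001, 0.004]
ft_force: [-0.4, 0.5, 0.4]
grip_width: 0.687
grip_force: 0.0
```

Emit:
arm_command:
  motion:
    - [60,-1.5,0,20,0]
    - [60,-1.5,0,38,0]
    - [60,-1.5,0,48,0]
    - [60,-1.5,0,52,0]
    - [60,-1.5,0,52,0]

```text
time: 32.25
position: [0.5495, -0.0949, 0.0757]
tool_rot: [-3.141, -0.0, 0.002]
ft_force: [0.3, -0.4, -0.1]
grip_width: 0.688
grip_force: 0.0
```

Emit:
arm_command:
  motion:
    - [60,0,0,0,0]
    - [60,0,0,0,0]
    - [60,0,0,0,0]

```text
time: 32.5
position: [0.5508, -0.0951, 0.0774]
tool_rot: [3.141, -0.0, 0.003]
ft_force: [0.2, 0.5, -0.4]
grip_width: 0.691
grip_force: 0.0
```

Emit:
arm_command:
  motion:
    - [60,0,0,2,0]
    - [32,0,0,2,0]
    - [32,0,0,2,0]
    - [32,0,0,2,0]
    - [32,0,0,2,0]
  newtons: 20

```text
time: 32.92
position: [0.5499, -0.095, 0.0743]
tool_rot: [3.141, -0.0, 0.0]
ft_force: [0.5, -0.0, 0.1]
grip_width: 0.471
grip_force: 0.3
```

Emit:
arm_command:
  motion:
    - [32,0,0,0,0]
    - [32,0,0,0,0]
    - [32,0,0,0,0]

```text
time: 33.17
position: [0.5499, -0.0952, 0.0743]
tool_rot: [3.141, -0.0, -0.0]
ft_force: [0.2, -0.5, 0.7]
grip_width: 0.424
grip_force: 20.0
```

Emit:
arm_command:
  motion:
    - [32,-5,0,0,0]
    - [32,-10,0,0,0]
    - [32,-15,0,0,0]
    - [32,-20,0,0,0]
    - [32,-24,0,0,0]

```text
time: 33.58
position: [0.5248, -0.0949, 0.0741]
tool_rot: [-3.142, 0.0, 0.001]
ft_force: [-0.4, -0.7, -0.4]
grip_width: 0.419
grip_force: 20.0
```

Emit:
arm_command:
  motion:
    - [32,0,0,0,0]
    - [32,0,0,0,0]
    - [32,0,0,0,0]

```text
time: 33.83
position: [0.5261, -0.0949, 0.0744]
tool_rot: [3.142, -0.0, 0.001]
ft_force: [0.8, 0.1, 0.1]
grip_width: 0.422
grip_force: 20.0
```

Emit:
arm_command:
  motion:
    - [32,1,0,3,0]
    - [32,1,0,6,0]
    - [32,1,0,8,0]
    - [32,1,0,8,0]
    - [32,1,0,8,0]

```text
time: 34.25
position: [0.527, -0.0949, 0.0663]
tool_rot: [-3.142, -0.0, 0.0]
ft_force: [-0.4, 0.3, 2.2]
grip_width: 0.424
grip_force: 20.0
```

Emit:
arm_command:
  motion:
    - [60,0,0,0,0]
    - [60,0,0,0,0]
    - [60,0,0,0,0]
    - [60,0,0,-10,0]
    - [60,0,0,-40,0]

```text
time: 34.67
position: [0.5235, -0.0945, 0.103]
tool_rot: [-3.14, -0.0, 0.014]
ft_force: [0.0, 0.1, 0.1]
grip_width: 0.663
grip_force: 0.0
```

Emit:
arm_command:
  motion:
    - [60,0,0,-40,0]
    - [60,0,0,-80,0]
    - [60,-20,0,-110,0]
    - [60,-35,0,-115,0]
    - [60,-35,0,-115,0]

```text
time: 35.08
position: [0.4917, -0.0956, 0.2254]
tool_rot: [3.14, -0.001, 0.009]
ft_force: [0.1, -0.3, -0.7]
grip_width: 0.692
grip_force: 0.0
```

Emit:
arm_command:
  motion:
    - [60,0,0,0,0]
    - [60,0,0,0,0]
    - [60,0,0,0,0]
    - [60,0,0,0,0]

```text
time: 35.42
position: [0.4918, -0.0947, 0.22]
tool_rot: [-3.141, -0.001, 0.003]
ft_force: [0.3, -0.4, 0.1]
grip_width: 0.688
grip_force: 0.0
```

```bash
cat >> h.py <<'E'
def stack():
    im,d,K,T=snap('wrist'); C=cloud(d,K,T); hsv=cv2.cvtColor(im,cv2.COLOR_RGB2HSV)
    box=(C[...,0]>.5)&(C[...,0]<.66)&(C[...,1]>-.16)&(C[...,1]<-.02)&(C[...,2]<.12)
    cu=(cv2.inRange(hsv,*CU)>0)&box; dk=(hsv[...,2]<110)&box&(C[...,2]>.062)
    for n,m in (('cu',cu),('dark',dk)):
        for c in cv2.findContours(m.astype(np.uint8),cv2.RETR_EXTERNAL,cv2.CHAIN_APPROX_NONE)[0]:
            if cv2.contourArea(c)<60: continue
            mm=np.zeros(m.shape,np.uint8);cv2.drawContours(mm,[c],-1,1,-1);q=C[(mm>0)]*1000
            z=np.median(q[:,2])-1.2
            e=cv2.minEnclosingCircle(ray(c[:,0],K,T,z/1000)[:,:2].astype(np.float32)*1000)
            print(n,c[:,0].mean(0).round(),'z',z.round(1),np.percentile(q[:,2],[10,90]).round(1),'circle',np.round([*e[0],e[1]],1))
    print(get_state()['position'])
E
python3 -c "
from h import *
stack()"
```

```text
cu [318. 141.] z 57.8 [58.1 60. ] circle [527.8 -92.7  18.4]
cu [313.  85.] z 58.9 [58.4 71.8] circle [579.7 -87.9  30.5]
dark [309.  85.] z 70.1 [70.3 72.2] circle [579.  -85.   19.3]
[ 0.49183368 -0.09474434  0.22013982]
```

The cap now lies flat on blank62 (top z 70) and blank38 is flat on the plate at (528,-93). Now move the cap aside.

Emit:
arm_command:
  motion:
    - [62,30,-3,0,0]
    - [62,60,-6,10,0]
    - [62,80,-9,35,0]
    - [62,87,-9.5,65,0]
    - [62,87,-9.5,90,0]

```text
time: 35.88
position: [0.5804, -0.0845, 0.1286]
tool_rot: [-3.141, -0.002, 0.001]
ft_force: [-0.7, -0.2, -0.1]
grip_width: 0.712
grip_force: 0.0
```

Emit:
arm_command:
  motion:
    - [62,0,0,20,0]
    - [62,0,0,38,0]
    - [62,0,0,46,0]
    - [62,0,0,48,0]
    - [62,0,0,48,0]

```text
time: 36.3
position: [0.5788, -0.0853, 0.0828]
tool_rot: [-3.141, -0.0, 0.002]
ft_force: [-0.3, 0.6, 0.5]
grip_width: 0.714
grip_force: 0.0
```

Emit:
arm_command:
  motion:
    - [62,0,0,0,0]
    - [62,0,0,0,0]
    - [62,0,0,0,0]

```text
time: 36.55
position: [0.5798, -0.0855, 0.0847]
tool_rot: [3.141, -0.0, 0.004]
ft_force: [-0.9, -0.3, -0.2]
grip_width: 0.708
grip_force: 0.0
```

Emit:
arm_command:
  motion:
    - [62,-0.5,0,4,0]
    - [62,-0.5,0,7,0]
    - [62,-0.5,0,7.5,0]
    - [62,-0.5,0,7.5,0]
    - [62,-0.5,0,7.5,0]

```text
time: 36.97
position: [0.5783, -0.0854, 0.0757]
tool_rot: [3.142, 0.0, -0.0]
ft_force: [0.4, -0.0, 0.4]
grip_width: 0.714
grip_force: 0.0
```

Emit:
arm_command:
  motion:
    - [33,0,0,0,0]
    - [33,0,0,0,0]
    - [33,0,0,0,0]
    - [33,0,0,0,0]
    - [33,0,0,0,0]
  newtons: 25

```text
time: 37.38
position: [0.5785, -0.0855, 0.0759]
tool_rot: [3.141, 0.0, 0.0]
ft_force: [-1.0, 0.1, -1.2]
grip_width: 0.448
grip_force: 25.0
```

Emit:
arm_command:
  motion:
    - [33,0,0,0,0]
    - [33,0,0,0,0]
    - [33,0,0,-10,0]
    - [33,0,0,-30,0]
    - [33,0,0,-45,0]

```text
time: 37.8
position: [0.5783, -0.0853, 0.1218]
tool_rot: [-3.141, -0.0, 0.001]
ft_force: [-0.1, -0.6, -0.3]
grip_width: 0.451
grip_force: 25.0
```

Emit:
arm_command:
  motion:
    - [33,0,-38,0,0]
    - [33,-3,-76,0,0]
    - [33,-6,-114,0,0]
    - [33,-9,-152,0,0]
    - [33,-12,-190,0,0]

```text
time: 38.22
position: [0.5661, 0.1063, 0.1216]
tool_rot: [-3.142, 0.0, -0.001]
ft_force: [0.3, 0.2, -1.9]
grip_width: 0.451
grip_force: 25.0
```

Emit:
arm_command:
  motion:
    - [33,0,-25,10,0]
    - [33,0,-38,30,0]
    - [33,0,-40,60,0]
    - [33,0,-40,80,0]
    - [33,0,-40,85,0]

```text
time: 38.63
position: [0.5635, 0.1444, 0.0324]
tool_rot: [3.14, 0.002, -0.01]
ft_force: [-1.3, 0.5, -1.3]
grip_width: 0.444
grip_force: 25.0
```

Emit:
arm_command:
  motion:
    - [33,0,0,0,0]
    - [33,0,0,0,0]
    - [33,0,0,0,0]

```text
time: 38.88
position: [0.5679, 0.1446, 0.0377]
tool_rot: [-3.141, 0.001, -0.005]
ft_force: [-0.5, -0.7, -0.8]
grip_width: 0.448
grip_force: 25.0
```

Emit:
arm_command:
  motion:
    - [33,-1,0,8,0]
    - [33,-1,0,15,0]
    - [33,-1,0,18,0]
    - [33,-1,0,18.5,0]
    - [33,-1,0,18.5,0]

```text
time: 39.3
position: [0.5653, 0.1443, 0.0176]
tool_rot: [3.141, -0.0, -0.001]
ft_force: [-2.8, -1.0, 3.8]
grip_width: 0.445
grip_force: 25.0
```

Emit:
arm_command:
  motion:
    - [33,0,0,0,0]
    - [33,0,0,0,0]
    - [33,0,0,0,0]

```text
time: 39.55
position: [0.5654, 0.1444, 0.0176]
tool_rot: [3.141, -0.0, -0.0]
ft_force: [-2.1, -0.5, 4.9]
grip_width: 0.448
grip_force: 25.0
```

Emit:
arm_command:
  motion:
    - [60,0,0,0,0]
    - [60,0,0,0,0]
    - [60,0,0,-10,0]
    - [60,0,0,-50,0]
    - [60,0,0,-90,0]

```text
time: 39.97
position: [0.5636, 0.1442, 0.1065]
tool_rot: [3.141, 0.0, -0.008]
ft_force: [0.7, -0.6, -0.1]
grip_width: 0.67
grip_force: 0.0
```

Emit:
arm_command:
  motion:
    - [60,-6,35,-10,0]
    - [60,-12,73,-10,0]
    - [60,-18,111,-10,0]
    - [60,-24,149,-10,0]
    - [60,-30,187,-10,0]

```text
time: 40.38
position: [0.5353, -0.044, 0.1182]
tool_rot: [-3.142, -0.001, -0.003]
ft_force: [0.9, -0.4, -0.8]
grip_width: 0.69
grip_force: 0.0
```

Emit:
arm_command:
  motion:
    - [60,-6,30,0,0]
    - [60,-8,46,0,0]
    - [60,-8,51,10,0]
    - [60,-8,51,25,0]
    - [60,-8,51,35,0]

```text
time: 40.8
position: [0.5273, -0.0926, 0.0811]
tool_rot: [-3.141, -0.0, 0.0]
ft_force: [-1.6, 0.1, 0.4]
grip_width: 0.688
grip_force: 0.0
```

Emit:
arm_command:
  motion:
    - [60,0,0,0,0]
    - [60,0,0,0,0]
    - [60,0,0,0,0]
    - [60,0,0,0,0]

```text
time: 41.13
position: [0.5282, -0.0927, 0.0829]
tool_rot: [3.142, 0.002, 0.002]
ft_force: [-0.9, 0.7, 0.4]
grip_width: 0.691
grip_force: 0.0
```

Emit:
arm_command:
  motion:
    - [60,0,1,8,0]
    - [60,0,1,13,0]
    - [60,0,1,15,0]
    - [60,0,1,15,0]
    - [60,0,1,15,0]

```text
time: 41.55
position: [0.5272, -0.0944, 0.067]
tool_rot: [-3.142, 0.0, 0.001]
ft_force: [0.3, -0.6, 0.1]
grip_width: 0.692
grip_force: 0.0
```

Emit:
arm_command:
  motion:
    - [60,0,0,0,0]
    - [60,0,0,0,0]
    - [32,0,0,0,0]
    - [32,0,0,0,0]
    - [32,0,0,0,0]
  newtons: 25

```text
time: 41.97
position: [0.5275, -0.0944, 0.0674]
tool_rot: [3.142, 0.0, 0.0]
ft_force: [0.1, 0.3, 0.2]
grip_width: 0.541
grip_force: 0.0
```

Emit:
arm_command:
  motion:
    - [32,0,0,0,0]
    - [32,0,0,0,0]
    - [32,0,0,0,0]

```text
time: 42.22
position: [0.5275, -0.0945, 0.0673]
tool_rot: [3.141, 0.0, 0.0]
ft_force: [1.0, 0.5, 0.6]
grip_width: 0.42
grip_force: 25.0
```

Emit:
arm_command:
  motion:
    - [32,0,0,-10,0]
    - [32,0,0,-22,0]
    - [32,15,-2,-22,0]
    - [32,33,-5,-22,0]
    - [32,46,-7,-22,0]

```text
time: 42.63
position: [0.5754, -0.0873, 0.0913]
tool_rot: [3.141, 0.0, 0.005]
ft_force: [-0.0, 0.3, -0.7]
grip_width: 0.417
grip_force: 25.0
```

Emit:
arm_command:
  motion:
    - [32,6,-0.6,0,0]
    - [32,6,-0.6,0,0]
    - [32,6,-0.6,0,0]
    - [32,6,-0.6,0,0]
    - [32,6,-0.6,0,0]

```text
time: 43.05
position: [0.5786, -0.0872, 0.0893]
tool_rot: [3.141, -0.001, -0.001]
ft_force: [0.0, -0.6, -0.9]
grip_width: 0.422
grip_force: 25.0
```

Emit:
arm_command:
  motion:
    - [32,0,0,4,0]
    - [32,0,0,7,0]
    - [32,0,0,9,0]
    - [32,0,0,9,0]
    - [32,0,0,9,0]

```text
time: 43.47
position: [0.5791, -0.0868, 0.0799]
tool_rot: [-3.142, -0.0, 0.001]
ft_force: [-0.5, -0.0, -0.4]
grip_width: 0.422
grip_force: 25.0
```

Emit:
arm_command:
  motion:
    - [32,0,0,0,0]
    - [32,0,0,0,0]

```text
time: 43.63
position: [0.5796, -0.0868, 0.0804]
tool_rot: [3.142, 0.0, 0.001]
ft_force: [-0.4, 0.4, -1.1]
grip_width: 0.421
grip_force: 25.0
```

Emit:
arm_command:
  motion:
    - [32,0,0,2,0]
    - [32,0,0,4,0]
    - [32,0,0,5.5,0]
    - [32,0,0,5.5,0]
    - [32,0,0,5.5,0]

```text
time: 44.05
position: [0.5795, -0.0869, 0.0753]
tool_rot: [3.142, -0.0, 0.0]
ft_force: [-2.2, 0.6, 3.7]
grip_width: 0.418
grip_force: 25.0
```

Emit:
arm_command:
  motion:
    - [32,0,0,0,0]
    - [32,0,0,0,0]

```text
time: 44.22
position: [0.5795, -0.0869, 0.0753]
tool_rot: [3.141, -0.0, 0.0]
ft_force: [-3.0, 1.0, 4.2]
grip_width: 0.421
grip_force: 25.0
```

Emit:
arm_command:
  motion:
    - [60,0,0,0,0]
    - [60,0,0,0,0]
    - [60,0,0,0,0]
    - [60,0,0,-10,0]
    - [60,0,0,-45,0]

```text
time: 44.63
position: [0.5752, -0.0864, 0.1149]
tool_rot: [-3.14, -0.0, 0.017]
ft_force: [-0.5, -0.0, -0.6]
grip_width: 0.661
grip_force: 0.0
```

Emit:
arm_command:
  motion:
    - [60,-10,0,-38,0]
    - [60,-30,0,-70,0]
    - [60,-60,0,-95,0]
    - [60,-80,0,-100,0]
    - [60,-80,0,-100,0]

```text
time: 45.05
position: [0.498, -0.0875, 0.2234]
tool_rot: [3.14, -0.002, 0.007]
ft_force: [0.7, -0.2, 0.1]
grip_width: 0.691
grip_force: 0.0
```

Emit:
arm_command:
  motion:
    - [60,0,0,0,0]
    - [60,0,0,0,0]
    - [60,0,0,0,0]
    - [60,0,0,0,0]

```text
time: 45.38
position: [0.4997, -0.0866, 0.2188]
tool_rot: [-3.141, -0.001, 0.002]
ft_force: [-0.9, -0.6, 0.4]
grip_width: 0.695
grip_force: 0.0
```

```bash
python3 - <<'E'
from h import *
stack()
f=np.load('wrist.npz');C=cloud(f['d'],f['K'],f['T'])*1000
b=(C[...,0]>500)&(C[...,0]<660)&(C[...,1]>-160)&(C[...,1]<-20)
for lo,hi in ((56.5,63.5),(63.5,72)):
    m=b&(C[...,2]>lo)&(C[...,2]<hi) if lo>60 else b&(C[...,2]>lo)&(C[...,2]<72)
    c=max(cv2.findContours(m.astype(np.uint8),cv2.RETR_EXTERNAL,cv2.CHAIN_APPROX_NONE)[0],key=cv2.contourArea)
    print(lo,m.sum(),cv2.minEnclosingCircle(ray(c[:,0],f['K'],f['T'],.066 if lo>60 else .058)[:,:2].astype(np.float32)*1000))
E
```

```text
cu [322.  95.] z 58.6 [58.3 67.6] circle [579.5 -88.   30.5]
[ 0.49964936 -0.08664148  0.21885957]
56.5 3467 ((579.734375, -87.5145492553711), 30.872257232666016)
63.5 1363 ((580.1099243164062, -84.21085357666016), 18.8658504486084)
```

```bash
cat >> h.py <<'E'
def fitc(p):
    for _ in range(4):
        A=np.c_[2*p,np.ones(len(p))]; s=np.linalg.lstsq(A,(p**2).sum(1),rcond=None)[0]
        r=(s[2]+s[:2]@s[:2])**.5; e=abs(np.hypot(*(p-s[:2]).T)-r); k=e<max(.5,2*np.median(e))
        p=p[k]
    return np.round([*s[:2],r],2),len(p)
def rings(im,K,T,g,specs):
    # specs: name -> (z mm, rmin, rmax, channel image, sign): strongest minimum (sign 0) along radial lines in the plane
    for n,(z,r0,r1,ch,sg) in specs.items():
        P=[]
        for a in np.radians(np.arange(0,360,3)):
            r=np.arange(r0,r1,.1); w=np.c_[g[0]+r*np.cos(a),g[1]+r*np.sin(a),np.full(len(r),z)]/1000
            q=proj(w,K,T).astype(np.float32)
            v=cv2.remap(ch.astype(np.float32),q[:,:1].copy(),q[:,1:].copy(),cv2.INTER_LINEAR)[:,0]
            s=v-np.median(v) if sg==0 else sg*np.gradient(v); i=s.argmin()
            if 3<i<len(r)-4: P.append(w[i,:2]*1000)
        print(n,fitc(np.array(P)))
E
python3 - <<'E'
from h import *
f=np.load('wrist.npz');im,K,T=f['im'],f['K'],f['T'];g=cv2.cvtColor(im,cv2.COLOR_RGB2GRAY);S=cv2.cvtColor(im,cv2.COLOR_RGB2HSV)[...,1]
rings(im,K,T,(579.8,-86.5),dict(b38=(66,15,23,g,0),b62=(58,26,36,S,1),ring=(50,32.8,38,g,0)))
f=np.load('wrist.npz');print(f['T'][:3,3],proj([.58,-.0865,.05],K,T))
E
```

```text
b38 (array([579.9, -84.5,  18.5]), 117)
b62 (array([579.64, -87.99,  30.71]), 107)
ring (array([579.47, -87.06,  32.99]), 37)
[ 0.57085519 -0.08502075  0.36807729] [[320.14132438  94.90320685]]
```

Against the ring, blank38 is at +2.5 mm in y and blank62 at -0.9 mm. I'll regrasp blank38 and shift it -2.8 mm.

Emit:
arm_command:
  motion:
    - [60,30,0,0,0]
    - [60,60,0,10,0]
    - [60,77,0,35,0]
    - [60,80,0,65,0]
    - [60,80,0,90,0]

```text
time: 45.85
position: [0.5805, -0.0864, 0.1271]
tool_rot: [-3.141, -0.001, 0.002]
ft_force: [-0.6, -1.1, -1.1]
grip_width: 0.687
grip_force: 0.0
```

Emit:
arm_command:
  motion:
    - [60,0,0,20,0]
    - [60,0,0,38,0]
    - [60,0,0,46,0]
    - [60,0,0,48,0]
    - [60,0,0,48,0]

```text
time: 46.27
position: [0.5794, -0.0868, 0.0813]
tool_rot: [-3.141, -0.0, 0.002]
ft_force: [0.1, 0.9, -0.2]
grip_width: 0.688
grip_force: 0.0
```

Emit:
arm_command:
  motion:
    - [60,0,0,0,0]
    - [60,0,0,0,0]
    - [60,0,0,0,0]

```text
time: 46.52
position: [0.5804, -0.0869, 0.0832]
tool_rot: [3.141, 0.0, 0.004]
ft_force: [0.3, 0.7, -0.2]
grip_width: 0.692
grip_force: 0.0
```

Emit:
arm_command:
  motion:
    - [60,-0.5,0,3,0]
    - [60,-0.5,0,6,0]
    - [60,-0.5,0,6.5,0]
    - [60,-0.5,0,6.5,0]
    - [60,-0.5,0,6.5,0]

```text
time: 46.93
position: [0.5789, -0.0868, 0.0752]
tool_rot: [3.142, 0.0, -0.0]
ft_force: [-0.3, 0.5, -0.7]
grip_width: 0.687
grip_force: 0.0
```

Emit:
arm_command:
  motion:
    - [32,0,0,0,0]
    - [32,0,0,0,0]
    - [32,0,0,0,0]
    - [32,0,0,0,0]
    - [32,0,0,0,0]

```text
time: 47.35
position: [0.579, -0.0868, 0.0753]
tool_rot: [3.142, 0.0, 0.0]
ft_force: [-0.4, 0.3, 0.8]
grip_width: 0.424
grip_force: 25.0
```

Emit:
arm_command:
  motion:
    - [32,0,0,-2,0]
    - [32,0,1.5,-4,0]
    - [32,0,2.8,-4,0]
    - [32,0,2.8,-4,0]
    - [32,0,2.8,-4,0]

```text
time: 47.77
position: [0.5789, -0.0899, 0.0793]
tool_rot: [3.141, -0.001, 0.0]
ft_force: [0.2, -0.5, -0.2]
grip_width: 0.42
grip_force: 25.0
```

Emit:
arm_command:
  motion:
    - [32,0,0,0,0]
    - [32,0,0,2,0]
    - [32,0,0,3.7,0]
    - [32,0,0,3.7,0]
    - [32,0,0,3.7,0]

```text
time: 48.18
position: [0.5788, -0.0896, 0.0753]
tool_rot: [-3.142, -0.0, 0.001]
ft_force: [-0.3, 1.0, -0.9]
grip_width: 0.419
grip_force: 25.0
```

Emit:
arm_command:
  motion:
    - [32,0,0,0,0]
    - [32,0,0,0,0]

```text
time: 48.35
position: [0.5788, -0.0896, 0.0754]
tool_rot: [-3.142, 0.0, 0.0]
ft_force: [0.3, -0.2, -0.6]
grip_width: 0.417
grip_force: 25.0
```

Emit:
arm_command:
  motion:
    - [32,0,0,0.4,0]
    - [60,0,0,0.4,0]
    - [60,0,0,0.4,0]
    - [60,0,0,-10,0]
    - [60,0,0,-45,0]

```text
time: 48.77
position: [0.5749, -0.0891, 0.1162]
tool_rot: [-3.14, -0.0, 0.016]
ft_force: [0.6, 0.5, -0.4]
grip_width: 0.632
grip_force: 0.0
```

Emit:
arm_command:
  motion:
    - [60,-10,0,-38,0]
    - [60,-30,0,-70,0]
    - [60,-60,0,-95,0]
    - [60,-80,0,-100,0]
    - [60,-80,0,-100,0]

```text
time: 49.18
position: [0.4975, -0.0903, 0.2246]
tool_rot: [3.14, -0.002, 0.008]
ft_force: [0.4, -0.6, -1.4]
grip_width: 0.687
grip_force: 0.0
```

Emit:
arm_command:
  motion:
    - [60,0,0,0,0]
    - [60,0,0,0,0]
    - [60,0,0,0,0]
    - [60,0,0,0,0]

```text
time: 49.52
position: [0.4992, -0.0894, 0.2197]
tool_rot: [-3.141, -0.001, 0.002]
ft_force: [-0.1, -0.1, 0.2]
grip_width: 0.69
grip_force: 0.0
```

```bash
cat >> h.py <<'E'
def chk(c=(579.8,-86.5),cap=False):
    im,d,K,T=snap('wrist');g=cv2.cvtColor(im,cv2.COLOR_RGB2GRAY);S=cv2.cvtColor(im,cv2.COLOR_RGB2HSV)[...,1]
    sp=dict(b62=(58,26,36,S,1),ring=(50,32.8,38,g,0))
    if cap: sp['cap']=(78,16,25,g,-1)
    else: sp['b38']=(66,15,23,g,0)
    rings(im,K,T,c,sp); print(get_state()['position'])
    return d,K,T
E
python3 -c "
from h import *
chk()"
```

```text
b62 (array([579.65, -88.02,  30.69]), 109)
ring (array([579.57, -86.94,  33.05]), 31)
b38 (array([579.79, -87.28,  18.53]), 113)
[ 0.49911264 -0.08946729  0.2196787 ]
```

Emit:
arm_command:
  motion:
    - [62,10,-36,0,0]
    - [62,22,-72,0,0]
    - [62,34,-108,0,0]
    - [62,46,-145,0,0]
    - [62,58,-182,0,0]

```text
time: 49.98
position: [0.5574, 0.0942, 0.2199]
tool_rot: [-3.142, 0.001, 0.001]
ft_force: [0.9, -0.4, 0.2]
grip_width: 0.715
grip_force: 0.0
```

Emit:
arm_command:
  motion:
    - [62,7,-36,10,0]
    - [62,9,-52,40,0]
    - [62,9,-52,78,0]
    - [62,9,-52,115,0]
    - [62,9,-52,150,0]

```text
time: 50.4
position: [0.5655, 0.1451, 0.068]
tool_rot: [3.141, 0.002, -0.002]
ft_force: [1.2, -0.8, -0.2]
grip_width: 0.711
grip_force: 0.0
```

Emit:
arm_command:
  motion:
    - [62,0,0,20,0]
    - [62,0,0,33,0]
    - [62,0,0,35,0]
    - [62,0,0,35,0]
    - [62,0,0,35,0]

```text
time: 50.82
position: [0.5673, 0.1448, 0.037]
tool_rot: [-3.141, 0.0, -0.004]
ft_force: [-0.1, 0.2, 0.1]
grip_width: 0.717
grip_force: 0.0
```

Emit:
arm_command:
  motion:
    - [62,0,0,0,0]
    - [62,0,0,0,0]
    - [62,0,0,0,0]

```text
time: 51.07
position: [0.5668, 0.1446, 0.037]
tool_rot: [-3.141, 0.0, -0.004]
ft_force: [0.4, 0.2, 1.1]
grip_width: 0.713
grip_force: 0.0
```

Emit:
arm_command:
  motion:
    - [62,-0.5,0,8,0]
    - [62,-0.5,0,15,0]
    - [62,-0.5,0,18,0]
    - [62,-0.5,0,18,0]
    - [62,-0.5,0,18,0]

```text
time: 51.48
position: [0.5649, 0.1443, 0.0169]
tool_rot: [3.141, 0.0, -0.002]
ft_force: [-0.2, 0.8, 0.9]
grip_width: 0.714
grip_force: 0.0
```

Emit:
arm_command:
  motion:
    - [62,0,0,0,0]
    - [62,0,0,0,0]
    - [33,0,0,0,0]
    - [33,0,0,0,0]
    - [33,0,0,0,0]

```text
time: 51.9
position: [0.5656, 0.1444, 0.0178]
tool_rot: [-3.142, 0.0, -0.001]
ft_force: [-0.3, -0.6, -0.3]
grip_width: 0.564
grip_force: 0.0
```

Emit:
arm_command:
  motion:
    - [33,0,0,0,0]
    - [33,0,0,0,0]
    - [33,0,0,0,0]

```text
time: 52.15
position: [0.5655, 0.1444, 0.0177]
tool_rot: [3.142, -0.0, 0.0]
ft_force: [-0.2, -0.1, 1.1]
grip_width: 0.45
grip_force: 25.0
```

Emit:
arm_command:
  motion:
    - [33,0,0,-15,0]
    - [33,0,0,-50,0]
    - [33,0,0,-85,0]
    - [33,0,0,-95,0]
    - [33,0,25,-95,0]

```text
time: 52.57
position: [0.5675, 0.1264, 0.117]
tool_rot: [-3.136, -0.012, -0.012]
ft_force: [-0.2, 1.2, -1.5]
grip_width: 0.449
grip_force: 25.0
```

Emit:
arm_command:
  motion:
    - [33,3,35,0,0]
    - [33,6,70,0,0]
    - [33,9,105,0,0]
    - [33,12,140,0,0]
    - [33,13,175,0,0]

```text
time: 52.98
position: [0.5783, -0.0573, 0.1122]
tool_rot: [3.141, 0.0, -0.0]
ft_force: [0.8, 0.7, -1.0]
grip_width: 0.447
grip_force: 25.0
```

Emit:
arm_command:
  motion:
    - [33,0.8,25,0,0]
    - [33,0.8,34,0,0]
    - [33,0.8,34,5,0]
    - [33,0.8,34,15,0]
    - [33,0.8,34,20,0]

```text
time: 53.4
position: [0.5785, -0.0867, 0.0907]
tool_rot: [-3.14, -0.005, 0.003]
ft_force: [-0.1, 0.1, -1.6]
grip_width: 0.454
grip_force: 25.0
```

Emit:
arm_command:
  motion:
    - [33,0,0,0,0]
    - [33,0,0,0,0]
    - [33,0,0,0,0]
    - [33,0,0,0,0]

```text
time: 53.73
position: [0.5796, -0.0888, 0.0929]
tool_rot: [-3.142, -0.002, -0.001]
ft_force: [-0.3, 0.9, -1.1]
grip_width: 0.448
grip_force: 25.0
```

Emit:
arm_command:
  motion:
    - [33,0,0.5,3,0]
    - [33,0,0.5,5,0]
    - [33,0,0.5,6,0]
    - [33,0,0.5,6,0]
    - [33,0,0.5,6,0]

```text
time: 54.15
position: [0.5791, -0.0902, 0.0865]
tool_rot: [3.142, -0.0, -0.0]
ft_force: [0.3, 0.6, -1.0]
grip_width: 0.448
grip_force: 25.0
```

Emit:
arm_command:
  motion:
    - [33,0,0,0,0]
    - [33,0,0,0,0]
    - [33,0,0,0,0]

```text
time: 54.4
position: [0.5793, -0.0901, 0.0867]
tool_rot: [3.142, 0.0, 0.0]
ft_force: [0.3, -0.9, -0.4]
grip_width: 0.444
grip_force: 25.0
```

Emit:
arm_command:
  motion:
    - [33,0,-0.4,1.5,0]
    - [33,0,-0.4,3,0]
    - [33,0,-0.4,3.5,0]
    - [33,0,-0.4,3.5,0]
    - [33,0,-0.4,3.5,0]

```text
time: 54.82
position: [0.5794, -0.0897, 0.0836]
tool_rot: [3.142, 0.0, 0.001]
ft_force: [-1.2, 0.0, 4.3]
grip_width: 0.447
grip_force: 25.0
```

Emit:
arm_command:
  motion:
    - [33,0,0,0,0]
    - [33,0,0,0,0]

```text
time: 54.98
position: [0.5794, -0.0896, 0.0836]
tool_rot: [3.142, 0.0, 0.001]
ft_force: [-1.7, 0.8, 5.7]
grip_width: 0.449
grip_force: 25.0
```

Emit:
arm_command:
  motion:
    - [62,0,0,0,0]
    - [62,0,0,0,0]
    - [62,0,0,0,0]
    - [62,0,0,-10,0]
    - [62,0,0,-45,0]

```text
time: 55.4
position: [0.5751, -0.0893, 0.1232]
tool_rot: [-3.14, 0.0, 0.017]
ft_force: [-0.3, -0.2, 0.1]
grip_width: 0.688
grip_force: 0.0
```

Emit:
arm_command:
  motion:
    - [62,-10,0,-38,0]
    - [62,-30,0,-70,0]
    - [62,-60,0,-90,0]
    - [62,-80,0,-92,0]
    - [62,-80,0,-92,0]

```text
time: 55.82
position: [0.4973, -0.0905, 0.223]
tool_rot: [3.14, -0.002, 0.005]
ft_force: [0.1, 0.4, -0.4]
grip_width: 0.707
grip_force: 0.0
```

Emit:
arm_command:
  motion:
    - [62,0,0,0,0]
    - [62,0,0,0,0]
    - [62,0,0,0,0]
    - [62,0,0,0,0]

```text
time: 56.15
position: [0.4996, -0.0895, 0.2193]
tool_rot: [-3.141, -0.001, 0.002]
ft_force: [-0.1, 0.8, 0.3]
grip_width: 0.713
grip_force: 0.0
```

```bash
python3 - <<'E'
from h import *
d,K,T=chk((579.7,-87.2),True)
stack()
f=np.load('wrist.npz');C=cloud(f['d'],K,T)*1000
m=(np.hypot(C[...,0]-579.7,C[...,1]+87.3)<16)&(C[...,2]>65)&(C[...,2]<90); q=C[m]
print(np.linalg.lstsq(np.c_[q[:,:2]-[579.7,-87.3],np.ones(len(q))],q[:,2],rcond=None)[0], len(q))
E
```

```text
b62 (array([579.53, -88.02,  30.75]), 110)
ring (array([579.58, -87.27,  33.16]), 11)
cap (array([579.9 , -87.51,  19.61]), 111)
[ 0.49949481 -0.08956482  0.2192981 ]
cu [319.  94.] z 59.2 [58.4 79.8] circle [579.6 -87.9  30.6]
dark [318.  94.] z 78.0 [78.2 80.2] circle [579.9 -87.5  19.2]
[ 0.49946629 -0.0895605   0.21934592]
[-1.82212753e-06 -9.61088995e-04  7.92856568e+01] 1086
```

The stack is good: the cap top is level at z 78 and within 0.4 mm of the ring centre. In the earlier view the clip read about 174 mm on the scale. Next I locate the knob.

Emit:
arm_command:
  motion:
    - [50,-10,38,0,0]
    - [50,-20,76,0,0]
    - [50,-35,114,0,0]
    - [50,-50,150,0,0]
    - [50,-50,150,0,0]

```text
time: 56.67
position: [0.445, -0.2487, 0.2198]
tool_rot: [3.137, -0.019, -0.004]
ft_force: [-0.8, -0.8, -0.1]
grip_width: 0.584
grip_force: 0.0
```

Emit:
arm_command:
  motion:
    - [50,0,0,0,0]
    - [50,0,0,0,0]
    - [50,0,0,0,0]
    - [50,0,0,0,0]

```text
time: 57.0
position: [0.4501, -0.2381, 0.2199]
tool_rot: [-3.141, -0.005, 0.0]
ft_force: [-0.4, -0.2, -0.2]
grip_width: 0.576
grip_force: 0.0
```

```bash
python3 -c "
from h import *
print(get_state()['position'],wheelknob())"
```

```text
[ 0.45006833 -0.23812149  0.21993479] [((540.764892578125, -240.31724548339844), 57.68747329711914), ((496.3294372558594, -243.03126525878906), 9.144251823425293)]
```

Emit:
arm_command:
  motion:
    - [50,20,3,0,0]
    - [50,40,6.4,0,0]
    - [50,46.2,6.4,20,0]
    - [50,46.2,6.4,55,0]
    - [50,46.2,6.4,85,0]

```text
time: 57.47
position: [0.4969, -0.2451, 0.1343]
tool_rot: [3.141, 0.004, 0.003]
ft_force: [-1.0, -0.5, -1.1]
grip_width: 0.575
grip_force: 0.0
```

Emit:
arm_command:
  motion:
    - [50,0,0,20,0]
    - [50,0,0,27,0]
    - [50,0,0,27,0]
    - [50,0,0,27,0]
    - [50,0,0,27,0]

```text
time: 57.88
position: [0.4969, -0.2465, 0.11]
tool_rot: [3.14, 0.001, 0.005]
ft_force: [0.3, 0.1, 1.0]
grip_width: 0.576
grip_force: 0.0
```

Emit:
arm_command:
  motion:
    - [14,0,0,0,0]
    - [14,0,0,0,0]
    - [14,0,0,0,0]
    - [14,0,0,0,0]
    - [14,0,0,0,0]
  newtons: 25

```text
time: 58.3
position: [0.4955, -0.2462, 0.1084]
tool_rot: [3.141, -0.0, 0.001]
ft_force: [0.0, 1.1, -0.1]
grip_width: 0.281
grip_force: 0.0
```

Emit:
arm_command:
  motion:
    - [14,0,0,0,0]
    - [14,0,0,0,0]
    - [14,0,0,0,0]

```text
time: 58.55
position: [0.4954, -0.2459, 0.1082]
tool_rot: [-3.141, -0.0, 0.0]
ft_force: [-0.9, 0.7, 1.0]
grip_width: 0.203
grip_force: 25.0
```

Emit:
arm_command:
  motion:
    - [14,0,-1.4,0,0]
    - [14,0,-2.7,0,0]
    - [14,0,-2.7,0,0]

```text
time: 58.8
position: [0.4954, -0.2445, 0.1082]
tool_rot: [3.14, -0.001, 0.001]
ft_force: [0.0, -3.3, -0.3]
grip_width: 0.198
grip_force: 25.0
```

Emit:
arm_command:
  motion:
    - [14,2.2,-13.9,0,0]
    - [14,8.6,-26.5,0,0]
    - [14,18.5,-36.4,0,0]
    - [14,31.1,-42.8,0,0]
    - [14,45,-45,0,0]

```text
time: 59.22
position: [0.5405, -0.1977, 0.1082]
tool_rot: [3.141, 0.002, -0.002]
ft_force: [-3.5, -5.5, 2.4]
grip_width: 0.198
grip_force: 25.0
```

Emit:
arm_command:
  motion:
    - [14,13.9,2.2,0,0]
    - [14,26.5,8.6,0,0]
    - [14,36.4,18.5,0,0]
    - [14,42.8,31.1,0,0]
    - [14,45,45,0,0]

```text
time: 59.63
position: [0.5856, -0.2412, 0.1081]
tool_rot: [-3.138, -0.004, 0.006]
ft_force: [-8.9, 3.7, 9.7]
grip_width: 0.2
grip_force: 25.0
```

Emit:
arm_command:
  motion:
    - [14,-2.2,13.9,0,0]
    - [14,-8.6,26.5,0,0]
    - [14,-18.5,36.4,0,0]
    - [14,-31.1,42.8,0,0]
    - [14,-45,45,0,0]

```text
time: 60.05
position: [0.5421, -0.2879, 0.1082]
tool_rot: [-3.141, -0.002, -0.006]
ft_force: [2.5, 3.5, 2.1]
grip_width: 0.201
grip_force: 25.0
```

Emit:
arm_command:
  motion:
    - [14,-13.9,-2.2,0,0]
    - [14,-26.5,-8.6,0,0]
    - [14,-36.4,-18.5,0,0]
    - [14,-42.8,-31.1,0,0]
    - [14,-45,-45,0,0]

```text
time: 60.47
position: [0.4953, -0.2451, 0.1082]
tool_rot: [3.138, -0.003, 0.004]
ft_force: [5.7, -3.9, -4.1]
grip_width: 0.198
grip_force: 25.0
```

Forces are low. Continue with two more turns.

Emit:
arm_command:
  motion:
    - [14,2.2,-13.9,0,0]
    - [14,8.6,-26.5,0,0]
    - [14,18.5,-36.4,0,0]
    - [14,31.1,-42.8,0,0]
    - [14,45,-45,0,0]

```text
time: 60.88
position: [0.5404, -0.1977, 0.1081]
tool_rot: [3.141, 0.001, -0.003]
ft_force: [-4.0, -4.7, 3.7]
grip_width: 0.198
grip_force: 25.0
```

Emit:
arm_command:
  motion:
    - [14,13.9,2.2,0,0]
    - [14,26.5,8.6,0,0]
    - [14,36.4,18.5,0,0]
    - [14,42.8,31.1,0,0]
    - [14,45,45,0,0]

```text
time: 61.3
position: [0.5856, -0.2415, 0.1081]
tool_rot: [-3.138, -0.003, 0.006]
ft_force: [-9.4, 3.6, 10.9]
grip_width: 0.196
grip_force: 25.0
```

Emit:
arm_command:
  motion:
    - [14,-2.2,13.9,0,0]
    - [14,-8.6,26.5,0,0]
    - [14,-18.5,36.4,0,0]
    - [14,-31.1,42.8,0,0]
    - [14,-45,45,0,0]

```text
time: 61.72
position: [0.5423, -0.2879, 0.1082]
tool_rot: [-3.141, -0.001, -0.006]
ft_force: [3.0, 3.8, 1.8]
grip_width: 0.198
grip_force: 25.0
```

Emit:
arm_command:
  motion:
    - [14,-13.9,-2.2,0,0]
    - [14,-26.5,-8.6,0,0]
    - [14,-36.4,-18.5,0,0]
    - [14,-42.8,-31.1,0,0]
    - [14,-45,-45,0,0]

```text
time: 62.13
position: [0.4953, -0.2452, 0.1082]
tool_rot: [3.138, -0.003, 0.004]
ft_force: [6.1, -4.6, -2.3]
grip_width: 0.202
grip_force: 25.0
```

Emit:
arm_command:
  motion:
    - [14,2.2,-13.9,0,0]
    - [14,8.6,-26.5,0,0]
    - [14,18.5,-36.4,0,0]
    - [14,31.1,-42.8,0,0]
    - [14,45,-45,0,0]

```text
time: 62.55
position: [0.5406, -0.1977, 0.1082]
tool_rot: [3.141, 0.001, -0.003]
ft_force: [-4.3, -5.1, 4.0]
grip_width: 0.198
grip_force: 25.0
```

Emit:
arm_command:
  motion:
    - [14,13.9,2.2,0,0]
    - [14,26.5,8.6,0,0]
    - [14,36.4,18.5,0,0]
    - [14,42.8,31.1,0,0]
    - [14,45,45,0,0]

```text
time: 62.97
position: [0.5856, -0.2415, 0.1081]
tool_rot: [-3.138, -0.003, 0.006]
ft_force: [-10.0, 4.0, 11.0]
grip_width: 0.199
grip_force: 25.0
```

Emit:
arm_command:
  motion:
    - [14,-2.2,13.9,0,0]
    - [14,-8.6,26.5,0,0]
    - [14,-18.5,36.4,0,0]
    - [14,-31.1,42.8,0,0]
    - [14,-45,45,0,0]

```text
time: 63.38
position: [0.5425, -0.2879, 0.1082]
tool_rot: [-3.141, -0.002, -0.006]
ft_force: [3.7, 3.9, 2.5]
grip_width: 0.202
grip_force: 25.0
```

Emit:
arm_command:
  motion:
    - [14,-13.9,-2.2,0,0]
    - [14,-26.5,-8.6,0,0]
    - [14,-36.4,-18.5,0,0]
    - [14,-42.8,-31.1,0,0]
    - [14,-45,-45,0,0]

```text
time: 63.8
position: [0.4953, -0.2452, 0.1082]
tool_rot: [3.138, -0.003, 0.003]
ft_force: [4.0, -4.7, -2.4]
grip_width: 0.194
grip_force: 25.0
```

Emit:
arm_command:
  motion:
    - [14,0,0,0,0]
    - [14,0,0,0,0]

```text
time: 63.97
position: [0.4954, -0.2413, 0.1081]
tool_rot: [-3.139, -0.003, 0.002]
ft_force: [-1.2, 4.1, 4.9]
grip_width: 0.198
grip_force: 25.0
```

```bash
python3 - <<'E'
from h import *
im,d,K,T=snap('side')
# plate/stack position: copper blob and cap from the side camera
print([b for b in blobs(im,K,T,.058,*CU,amin=30)])
im,d,K,T=snap('scene'); print(blobs(im,K,T,.058,*CU,amin=30))
E
```

```text
[([34.0, 387.0], [1057.5, 658.3], 'D_area', 78.1), ([292.0, 203.0], [709.0, -71.8], 'D_area', 40.3), ([634.0, 191.0], [-282.8, -473.7], 'D_area', 28.8), ([305.0, 121.0], [824.2, -482.6], 'D_area', 112.4), ([440.0, 84.0], [382.1, -919.5], 'D_area', 72.7), ([139.0, 248.0], [1047.0, 194.7], 'D_area', 611.4), ([630.0, 96.0], [-317.8, -1033.1], 'D_area', 130.7)]
[]
```

Emit:
arm_command:
  motion:
    - [14,2.2,-13.9,0,0]
    - [14,8.6,-26.5,0,0]
    - [14,18.5,-36.4,0,0]
    - [14,31.1,-42.8,0,0]
    - [14,45,-45,0,0]

```text
time: 64.48
position: [0.5392, -0.1978, 0.1081]
tool_rot: [-3.141, -0.0, 0.007]
ft_force: [-4.1, -1.2, 6.7]
grip_width: 0.199
grip_force: 25.0
```

Emit:
arm_command:
  motion:
    - [14,13.9,2.2,0,0]
    - [14,26.5,8.6,0,0]
    - [14,36.4,18.5,0,0]
    - [14,42.8,31.1,0,0]
    - [14,45,45,0,0]

```text
time: 64.9
position: [0.5855, -0.2426, 0.1081]
tool_rot: [-3.139, -0.002, 0.004]
ft_force: [-6.9, 4.1, 9.6]
grip_width: 0.201
grip_force: 25.0
```

Emit:
arm_command:
  motion:
    - [14,-2.2,13.9,0,0]
    - [14,-8.6,26.5,0,0]
    - [14,-18.5,36.4,0,0]
    - [14,-31.1,42.8,0,0]
    - [14,-45,45,0,0]

```text
time: 65.32
position: [0.5421, -0.2879, 0.1081]
tool_rot: [-3.14, -0.0, -0.005]
ft_force: [3.7, 5.5, 3.6]
grip_width: 0.196
grip_force: 25.0
```

Emit:
arm_command:
  motion:
    - [14,0,0,0,0]
    - [14,0,0,0,0]
    - [50,0,0,0,0]
    - [50,0,0,0,0]
    - [50,0,0,0,0]

```text
time: 65.73
position: [0.5401, -0.2892, 0.1073]
tool_rot: [3.141, -0.001, -0.002]
ft_force: [1.1, -0.6, -0.0]
grip_width: 0.349
grip_force: 0.0
```

Emit:
arm_command:
  motion:
    - [50,0,0,-25,0]
    - [50,0,0,-60,0]
    - [50,0,0,-95,0]
    - [50,0,0,-125,0]
    - [50,0,0,-140,0]

```text
time: 66.15
position: [0.5418, -0.2898, 0.2524]
tool_rot: [3.139, -0.001, 0.008]
ft_force: [1.0, -0.8, -0.0]
grip_width: 0.57
grip_force: 0.0
```

Emit:
arm_command:
  motion:
    - [50,10,-38,0,0]
    - [50,20,-76,0,0]
    - [50,30,-114,0,0]
    - [50,40,-152,0,0]
    - [50,50,-190,0,0]

```text
time: 66.57
position: [0.5907, -0.0973, 0.2477]
tool_rot: [3.141, -0.001, -0.0]
ft_force: [0.5, -0.8, 0.6]
grip_width: 0.574
grip_force: 0.0
```

Emit:
arm_command:
  motion:
    - [50,10,-38,0,0]
    - [50,20,-76,0,0]
    - [50,29,-99,0,0]
    - [50,29,-99,0,0]
    - [50,29,-99,0,0]

```text
time: 66.98
position: [0.6197, 0.0024, 0.2472]
tool_rot: [3.142, 0.006, -0.002]
ft_force: [-1.2, -1.5, -0.8]
grip_width: 0.577
grip_force: 0.0
```

Emit:
arm_command:
  motion:
    - [50,0,0,0,0]
    - [50,0,0,0,0]
    - [50,0,0,0,0]
    - [50,0,0,0,0]

```text
time: 67.32
position: [0.6193, -0.0011, 0.2481]
tool_rot: [3.141, -0.004, 0.0]
ft_force: [-0.0, 0.5, 0.7]
grip_width: 0.576
grip_force: 0.0
```

```bash
cat >> h.py <<'E'
def idx():
    im,d,K,T=snap('wrist'); C=cloud(d,K,T)*1000; hsv=cv2.cvtColor(im,cv2.COLOR_RGB2HSV)
    print(get_state()['position'],T[:3,3])
    m=cv2.inRange(hsv,(15,150,110),(28,255,255))&((C[...,1]>-40)&(C[...,1]<40)&(C[...,0]>620)&(C[...,0]<740)&(C[...,2]>25)).astype(np.uint8)*255
    for c in cv2.findContours(m,cv2.RETR_EXTERNAL,cv2.CHAIN_APPROX_NONE)[0]:
        if cv2.contourArea(c)<15: continue
        mm=np.zeros_like(m);cv2.drawContours(mm,[c],-1,1,-1)
        print('brass',c[:,0].min(0),c[:,0].max(0),np.median(C[mm>0],axis=0).round(1),cv2.contourArea(c))
    return im,d,K,T,C
E
python3 -c "
from h import *
im,d,K,T,C=idx()
print(proj([.693,.0,.035],K,T))
g=cv2.cvtColor(im,cv2.COLOR_RGB2GRAY); 
u,v=proj([.693,.002,.035],K,T)[0].astype(int)
np.set_printoptions(linewidth=250); print(u,v); print(g[v-26:v+16,u-14:u+26])"
```

```text
[ 0.61932001 -0.00074187  0.24815564] [6.90262331e-01 4.00507582e-04 3.97480696e-01]
brass [199 245] [210 291] [649.7  29.9 325.4] 156.5
brass [417 237] [437 291] [651.1 -28.3 323.6] 461.0
brass [323 104] [331 111] [686.3  -9.   42.7] 25.0
brass [294  99] [313 109] [691.7  17.3  37.1] 160.5
[[318.70851807 102.6981128 ]]
316 102
[[194 187 229 ... 221 225 226]
 [196 175 223 ... 222 225 224]
 [191 167 222 ... 222 224 224]
 ...
 [217 217 216 ... 219 218 217]
 [213 213 214 ... 219 218 218]
 [213 214 215 ... 222 218 217]]
```

```bash
python3 - <<'E'
import numpy as np,cv2
f=np.load('wrist.npz');im=f['im'];g=cv2.cvtColor(im,cv2.COLOR_RGB2GRAY);s=cv2.cvtColor(im,cv2.COLOR_RGB2HSV)[...,1]
print('     '+' '.join(f'{u:3d}' for u in range(292,336)))
for v in range(94,117): print(v,' '.join(f'{x:3d}' for x in g[v,292:336]))
print('sat')
for v in range(96,114): print(v,' '.join(f'{x:3d}' for x in s[v,292:336]))
E
```

```text
292 293 294 295 296 297 298 299 300 301 302 303 304 305 306 307 308 309 310 311 312 313 314 315 316 317 318 319 320 321 322 323 324 325 326 327 328 329 330 331 332 333 334 335
94 197 197 198 197 197 197 196 198 198 196 196 172 163 217 236 235 233 235 234 234 234 236 237 236 237 236 235 234 231 216 186 173 172 173 172 172 170 170 160 175 204 221 225 227
95 199 199 199 198 198 197 197 199 198 199 198 176 164 210 234 235 233 235 234 234 234 234 236 236 235 236 234 233 231 219 190 173 173 173 173 172 173 173 165 173 202 220 225 228
96 204 201 202 202 201 202 201 203 203 201 203 178 162 207 233 235 235 234 234 234 234 235 237 237 236 236 236 233 232 220 188 174 172 171 172 174 172 172 166 166 198 220 225 227
97 207 206 207 208 206 208 206 208 205 206 206 188 170 203 232 235 233 231 231 229 227 230 226 231 237 237 235 234 231 219 187 174 173 173 172 173 174 173 164 158 192 222 225 229
98 210 211 210 211 196 181 187 181 187 203 206 201 192 204 217 220 217 214 215 212 210 193 146 182 230 236 235 234 232 220 188 175 174 173 174 171 172 174 169 159 188 220 226 226
99 214 208 198 198 191 186 19
[... 5749 characters left out ...]
 134 126 125 126 126 123 120 120 120  68  13   8   4   2   5   4   4   3   3   3   4   4   5   4   5  19 100 159 157 159 158 161 159 158 161 153  63   4   1   3
111 111 112 111 114 114 110 111 110 111 110 112 110 112  57  12   6   4   4   4   4   4   4   4   4   4   4   5   4   4  14  92 158 161 161 156 157 161 149 141 138  68   1   3   5
112 107 108 107 106 109 108 108 107 107 107 109 108 106  68  11   6   5   5   5   4   5   3   4   3   3   4   5   4   3   4  52  98  90  89  73  60  60  52  48  50  24   3   3   3
113 104 105 102 102 103 102 104 104 102 103 103 102 102  73  15   6   4   4   4   5   4   5   4   3   4   4   5   4   4   4   7  13   6   6   9  17  18  19  19  19   9   4   2   1
```

```bash
python3 - <<'E'
from h import *
f=np.load('wrist.npz');K,T=f['K'],f['T']
p=ray([324,107.3],K,T,.042)[0]*1000
for zc in (.031,.037):
    c=ray([316,102.72],K,T,zc)[0]*1000
    for th in (4.2,4.7):
        e=np.array([np.cos(np.radians(th)),np.sin(np.radians(th)),0]); print(zc,th,p.round(1),c.round(1),'need',((c-p)@e).round(2))
E
```

```text
0.031 4.2 [688.1  -5.7  42. ] [693.   3.  31.] need 5.55
0.031 4.7 [688.1  -5.7  42. ] [693.   3.  31.] need 5.63
0.037 4.2 [688.1  -5.7  42. ] [693.   3.  37.] need 5.5
0.037 4.7 [688.1  -5.7  42. ] [693.   3.  37.] need 5.58
```

The pointer mark (324,107) is 5.55 mm short of the clip mark (316,103), which is 44.4° more clockwise. I regrip the knob.

Emit:
arm_command:
  motion:
    - [50,-10,38,0,0]
    - [50,-20,76,0,0]
    - [50,-30,114,0,0]
    - [50,-40,152,0,0]
    - [50,-50,190,0,0]

```text
time: 67.78
position: [0.5685, -0.1916, 0.2485]
tool_rot: [3.141, -0.001, 0.001]
ft_force: [0.6, -0.2, 0.7]
grip_width: 0.572
grip_force: 0.0
```

Emit:
arm_command:
  motion:
    - [50,-10,38,0,0]
    - [50,-20,76,0,0]
    - [50,-28.5,97,0,0]
    - [50,-28.5,97,0,0]
    - [50,-28.5,97,30,0]

```text
time: 68.2
position: [0.5428, -0.291, 0.2242]
tool_rot: [3.136, -0.009, 0.017]
ft_force: [0.8, -0.1, 0.9]
grip_width: 0.577
grip_force: 0.0
```

Emit:
arm_command:
  motion:
    - [50,0,0,35,0]
    - [50,0,0,70,0]
    - [50,0,0,95,0]
    - [50,0,0,108,0]
    - [50,0,0,108,0]

```text
time: 68.62
position: [0.5389, -0.2852, 0.1067]
tool_rot: [-3.139, -0.0, 0.009]
ft_force: [-0.8, 0.3, 1.0]
grip_width: 0.578
grip_force: 0.0
```

Emit:
arm_command:
  motion:
    - [50,0,0,0,0]
    - [50,0,0,0,0]
    - [50,0,0,0,0]

```text
time: 68.87
position: [0.5425, -0.2871, 0.1126]
tool_rot: [3.14, 0.0, 0.006]
ft_force: [1.0, 0.4, 0.3]
grip_width: 0.574
grip_force: 0.0
```

Emit:
arm_command:
  motion:
    - [50,-0.5,0,2,0]
    - [14,-0.5,0,2,0]
    - [14,-0.5,0,2,0]
    - [14,-0.5,0,2,0]
    - [14,-0.5,0,2,0]

```text
time: 69.28
position: [0.5405, -0.2865, 0.1083]
tool_rot: [3.141, -0.0, 0.0]
ft_force: [0.5, 0.2, 0.1]
grip_width: 0.358
grip_force: 0.0
```

Emit:
arm_command:
  motion:
    - [14,0,0,0,0]
    - [14,0,0,0,0]
    - [14,0,0,0,0]
    - [14,0,0,0,0]

```text
time: 69.62
position: [0.5403, -0.2877, 0.1081]
tool_rot: [3.14, -0.001, 0.001]
ft_force: [1.2, -3.4, -0.6]
grip_width: 0.195
grip_force: 25.0
```

Emit:
arm_command:
  motion:
    - [14,-7,-0.5,0,0]
    - [14,-13.8,-2.2,0,0]
    - [14,-20.3,-4.9,0,0]
    - [14,-26.2,-8.4,0,0]
    - [14,-31.5,-12.9,0,0]

```text
time: 70.03
position: [0.5086, -0.2735, 0.1081]
tool_rot: [3.141, -0.001, 0.001]
ft_force: [2.5, -2.5, -2.1]
grip_width: 0.199
grip_force: 25.0
```

Emit:
arm_command:
  motion:
    - [14,0,0,0,0]
    - [14,0,0,0,0]
    - [14,0,0,0,0]
    - [14,0,0,0,0]

```text
time: 70.37
position: [0.5079, -0.2727, 0.108]
tool_rot: [-3.14, -0.001, 0.004]
ft_force: [-4.9, 0.1, 3.4]
grip_width: 0.197
grip_force: 25.0
```

Release, lift and check.

Emit:
arm_command:
  motion:
    - [14,0,0,0,0]
    - [50,0,0,0,0]
    - [50,0,0,0,0]
    - [50,0,0,0,0]
    - [50,0,0,-30,0]

```text
time: 70.78
position: [0.5059, -0.2715, 0.1325]
tool_rot: [-3.137, -0.001, 0.014]
ft_force: [0.0, 0.4, -0.2]
grip_width: 0.414
grip_force: 0.0
```

Emit:
arm_command:
  motion:
    - [50,0,0,-35,0]
    - [50,0,0,-70,0]
    - [50,0,0,-95,0]
    - [50,6,-20,-110,0]
    - [50,12,-50,-110,0]

```text
time: 71.2
position: [0.5228, -0.2275, 0.2528]
tool_rot: [3.137, -0.01, 0.013]
ft_force: [1.2, -0.1, -0.8]
grip_width: 0.571
grip_force: 0.0
```

Emit:
arm_command:
  motion:
    - [50,14,-34,0,0]
    - [50,28,-68,0,0]
    - [50,42,-102,0,0]
    - [50,56,-136,0,0]
    - [50,70,-170,0,0]

```text
time: 71.62
position: [0.5919, -0.0515, 0.2483]
tool_rot: [-3.141, -0.0, -0.003]
ft_force: [0.9, -0.4, 0.6]
grip_width: 0.577
grip_force: 0.0
```

Emit:
arm_command:
  motion:
    - [50,14,-30,0,0]
    - [50,29,-52,0,0]
    - [50,29,-52,0,0]
    - [50,29,-52,0,0]
    - [50,29,-52,0,0]

```text
time: 72.03
position: [0.62, -0.0023, 0.2478]
tool_rot: [3.141, -0.001, -0.0]
ft_force: [-0.3, -0.0, -0.1]
grip_width: 0.571
grip_force: 0.0
```

Emit:
arm_command:
  motion:
    - [50,0,0,0,0]
    - [50,0,0,0,0]
    - [50,0,0,0,0]
    - [50,0,0,0,0]

```text
time: 72.37
position: [0.6198, -0.0025, 0.2483]
tool_rot: [3.141, -0.002, 0.001]
ft_force: [-0.2, 0.6, 0.1]
grip_width: 0.573
grip_force: 0.0
```

```bash
python3 - <<'E'
from h import *
im,d,K,T,C=idx()
g=cv2.cvtColor(im,cv2.COLOR_RGB2GRAY)
u,v=proj([.693,.001,.037],K,T)[0].astype(int)
print('     '+' '.join(f'{q:3d}' for q in range(u-10,u+20)))
for r in range(v-9,v+10): print(r,' '.join(f'{x:3d}' for x in g[r,u-10:u+20]))
E
```

```text
[ 0.61984029 -0.00222652  0.248303  ] [ 0.69069917 -0.0009208   0.39767493]
brass [199 245] [210 291] [650.   28.6 325.5] 155.5
brass [417 237] [437 291] [651.5 -29.6 323.9] 461.5
brass [321  99] [329 106] [693.2  -9.1  42.7] 27.5
brass [293  99] [312 110] [692.2  17.2  37.1] 153.5
     306 307 308 309 310 311 312 313 314 315 316 317 318 319 320 321 322 323 324 325 326 327 328 329 330 331 332 333 334 335
94 234 234 234 235 234 233 235 236 237 236 236 235 232 231 212 182 172 172 173 173 172 173 173 156 180 212 223 224 228 226
95 235 234 234 234 234 234 235 237 237 236 235 236 233 231 213 180 176 173 172 172 173 171 173 155 181 209 222 225 226 226
96 235 234 233 235 234 233 234 236 236 236 236 234 232 231 217 185 174 171 173 173 173 172 171 156 176 207 219 225 227 224
97 235 234 234 234 234 234 234 236 236 235 237 235 233 231 219 191 179 180 181 186 184 187 191 177 179 203 219 225 227 227
98 227 228 225 224 220 218 205 177 197 230 236 235 233 230 218 202 198 200 199 198 200 200 199 199 193 200 219 224 226 227
99 211 209 208 205 201 202 187 148 174 225 236 235 233 229 214 199 202 201 20
[... 957 characters left out ...]
 237 236 234 232 228 209 198 196 193 191 189 190 189 188 161 184 217 221 225 225
108 203 205 204 206 206 206 205 169 111 205 236 236 234 233 231 211 187 180 179 175 176 177 176 173 156 183 215 221 225 226
109 213 212 216 217 219 218 220 218 213 230 237 236 234 233 231 214 180 174 176 176 172 174 176 176 155 183 213 220 225 226
110 230 233 232 233 231 230 231 233 236 236 236 236 234 233 231 217 188 174 174 172 174 173 175 175 157 180 210 221 224 226
111 230 236 234 234 234 233 234 234 236 235 236 235 235 233 231 219 190 175 176 174 174 171 172 172 156 177 210 218 225 225
112 228 237 235 234 234 234 233 234 236 236 237 236 235 232 231 219 187 174 175 174 173 174 172 172 160 180 205 219 223 225
```

The pointer is about 0.4 mm past the clip (marks at rows 102.9 and 103.3 along the tick direction). I turn back about 3.4°.

Emit:
arm_command:
  motion:
    - [50,-14,36,0,0]
    - [50,-28,72,0,0]
    - [50,-42,108,0,0]
    - [50,-56,144,0,0]
    - [50,-70,180,0,0]

```text
time: 72.83
position: [0.5489, -0.1832, 0.2484]
tool_rot: [3.141, -0.0, 0.001]
ft_force: [1.1, 0.2, 0.3]
grip_width: 0.573
grip_force: 0.0
```

Emit:
arm_command:
  motion:
    - [50,-14,35,0,0]
    - [50,-28,65,0,0]
    - [50,-40.5,91,0,0]
    - [50,-40.5,91,0,0]
    - [50,-40.5,91,30,0]

```text
time: 73.25
position: [0.5112, -0.2772, 0.224]
tool_rot: [3.136, -0.009, 0.017]
ft_force: [1.7, 0.9, 0.7]
grip_width: 0.578
grip_force: 0.0
```

Emit:
arm_command:
  motion:
    - [50,0,0,35,0]
    - [50,0,0,70,0]
    - [50,0,0,95,0]
    - [50,0,0,108,0]
    - [50,0,0,108,0]

```text
time: 73.67
position: [0.5069, -0.2712, 0.1063]
tool_rot: [-3.139, 0.0, 0.01]
ft_force: [0.1, 0.5, -0.2]
grip_width: 0.575
grip_force: 0.0
```

Emit:
arm_command:
  motion:
    - [50,0,0,0,0]
    - [50,0,0,0,0]
    - [50,0,0,0,0]

```text
time: 73.92
position: [0.5107, -0.2731, 0.112]
tool_rot: [3.14, -0.0, 0.005]
ft_force: [0.2, -0.3, -0.2]
grip_width: 0.578
grip_force: 0.0
```

Emit:
arm_command:
  motion:
    - [50,-1,0,2,0]
    - [50,-1,0,2,0]
    - [14,-1,0,2,0]
    - [14,-1,0,2,0]
    - [14,-1,0,2,0]

```text
time: 74.33
position: [0.5085, -0.2726, 0.1083]
tool_rot: [3.141, 0.0, 0.001]
ft_force: [-0.0, 1.1, -0.1]
grip_width: 0.43
grip_force: 0.0
```

Emit:
arm_command:
  motion:
    - [14,0,0,0,0]
    - [14,0,0,0,0]
    - [14,0,0,0,0]
    - [14,0,0,0,0]

```text
time: 74.67
position: [0.5084, -0.2731, 0.1081]
tool_rot: [3.141, -0.0, 0.001]
ft_force: [-0.6, -1.5, -0.2]
grip_width: 0.197
grip_force: 25.0
```

Emit:
arm_command:
  motion:
    - [14,0.8,0.8,0,0]
    - [14,1.6,1.7,0,0]
    - [14,1.6,1.7,0,0]
    - [14,1.6,1.7,0,0]
    - [14,1.6,1.7,0,0]

```text
time: 75.08
position: [0.5095, -0.2742, 0.108]
tool_rot: [-3.141, 0.0, 0.002]
ft_force: [-3.7, 1.2, 3.2]
grip_width: 0.199
grip_force: 25.0
```

Emit:
arm_command:
  motion:
    - [14,0,0,0,0]
    - [14,0,0,0,0]

```text
time: 75.25
position: [0.5097, -0.2743, 0.108]
tool_rot: [3.142, -0.0, -0.001]
ft_force: [-4.4, 0.5, 2.0]
grip_width: 0.198
grip_force: 25.0
```

Emit:
arm_command:
  motion:
    - [50,0,0,0,0]
    - [50,0,0,0,0]
    - [50,0,0,0,0]
    - [50,0,0,0,0]
    - [50,0,0,-30,0]

```text
time: 75.67
position: [0.5068, -0.2723, 0.1326]
tool_rot: [-3.137, -0.001, 0.014]
ft_force: [-1.1, 0.3, -0.3]
grip_width: 0.492
grip_force: 0.0
```

Emit:
arm_command:
  motion:
    - [50,0,0,-35,0]
    - [50,0,0,-70,0]
    - [50,0,0,-95,0]
    - [50,6,-20,-110,0]
    - [50,12,-50,-110,0]

```text
time: 76.08
position: [0.5236, -0.2283, 0.2529]
tool_rot: [3.137, -0.01, 0.013]
ft_force: [0.7, 0.3, 0.8]
grip_width: 0.573
grip_force: 0.0
```

Emit:
arm_command:
  motion:
    - [50,14,-34,0,0]
    - [50,28,-68,0,0]
    - [50,42,-102,0,0]
    - [50,56,-136,0,0]
    - [50,70,-170,0,0]

```text
time: 76.5
position: [0.5928, -0.0524, 0.2483]
tool_rot: [-3.142, -0.0, -0.002]
ft_force: [0.5, -0.3, 0.6]
grip_width: 0.575
grip_force: 0.0
```

Emit:
arm_command:
  motion:
    - [50,14,-30,0,0]
    - [50,28,-52,0,0]
    - [50,28,-52,0,0]
    - [50,28,-52,0,0]
    - [50,28,-52,0,0]

```text
time: 76.92
position: [0.62, -0.0031, 0.2478]
tool_rot: [3.141, -0.001, -0.0]
ft_force: [-0.4, -1.8, -0.3]
grip_width: 0.579
grip_force: 0.0
```

Emit:
arm_command:
  motion:
    - [50,0,0,0,0]
    - [50,0,0,0,0]
    - [50,0,0,0,0]
    - [50,0,0,0,0]

```text
time: 77.25
position: [0.6199, -0.0032, 0.2483]
tool_rot: [3.141, -0.002, 0.001]
ft_force: [0.0, 0.7, -0.8]
grip_width: 0.578
grip_force: 0.0
```

```bash
python3 - <<'E'
from h import *
im,d,K,T,C=idx()
g=cv2.cvtColor(im,cv2.COLOR_RGB2GRAY)
u,v=proj([.693,.001,.037],K,T)[0].astype(int)
print('     '+' '.join(f'{q:3d}' for q in range(u-10,u+18)))
for r in range(v-6,v+8): print(r,' '.join(f'{x:3d}' for x in g[r,u-10:u+18]))
# stack: cap + copper seen by any view
m=(C[...,0]>700)&(C[...,0]<800)&(C[...,1]>-130)&(C[...,1]<-30)&(C[...,2]>75)&(C[...,2]<85)
print('cap-height px',m.sum(),C[m].mean(0) if m.any() else '')
im,d,K,T=snap('side');C=cloud(d,K,T)*1000
m=(C[...,0]>690)&(C[...,0]<830)&(C[...,1]>-140)&(C[...,1]<-10)&(C[...,2]>74)&(C[...,2]<90)
print('side cap px',m.sum(),C[m].mean(0) if m.any() else '')
E
```

```text
[ 0.61992583 -0.00290858  0.24827183] [ 0.69079954 -0.00162951  0.39766231]
brass [199 245] [210 291] [650.1  27.8 325.5] 157.5
brass [417 237] [437 291] [651.7 -30.3 323.7] 459.5
brass [293 100] [311 110] [692.3  16.6  37.1] 153.5
brass [321  99] [329 106] [693.3  -8.8  42.5] 26.0
     306 307 308 309 310 311 312 313 314 315 316 317 318 319 320 321 322 323 324 325 326 327 328 329 330 331 332 333
97 234 234 234 234 234 234 237 237 236 235 235 234 232 226 198 173 171 172 174 175 178 183 185 163 186 217 223 226
98 227 227 226 223 222 210 193 208 230 235 235 234 233 224 205 195 197 196 198 198 197 198 199 174 187 217 225 226
99 209 210 208 206 205 202 175 178 225 235 236 234 233 219 201 200 202 200 201 201 200 201 201 177 185 217 224 226
100 202 201 203 202 201 194 211 226 232 237 235 233 232 221 203 199 201 201 201 203 200 201 202 175 190 217 223 226
101 201 201 202 202 202 198 226 237 235 237 236 234 231 223 206 201 200 193 189 179 184 197 203 183 192 217 223 225
102 202 202 202 202 201 186 193 201 190 181 193 211 196 160 149 146 147 138 129 121 131 186 205 186 192 216 223 225
103 203
[... 335 characters left out ...]
0 223
106 203 204 203 203 203 203 209 229 237 236 235 234 234 226 211 202 203 203 203 202 202 202 202 193 192 208 220 224
107 203 203 205 203 202 200 212 217 230 236 236 234 233 228 217 204 199 198 198 199 196 196 196 184 184 204 218 223
108 203 205 204 204 206 206 190 152 189 230 236 234 232 231 220 200 185 183 182 180 182 180 179 170 177 203 218 224
109 213 210 215 219 218 218 218 214 222 234 236 235 233 231 225 194 175 175 172 175 174 173 176 164 169 198 217 224
110 233 232 232 231 231 232 233 235 236 236 236 236 233 232 226 199 176 175 176 173 173 174 174 169 167 195 219 224
cap-height px 75 [740.83357656 -62.29033908  77.84910935]
side cap px 111 [751.41757188 -76.97596822  80.84601722]
```

The pointer is within about 0.1 mm of the clip, the cap is still at stack height under the ram, and the robot is clear. Handing in.

```bash
python3 -c "
from bench import close_job
print(close_job())"
```

```text
the job is handed in; nothing more can be done
None
```

The job is handed in: blank62, blank38 and the steel cap are stacked centred on the carriage (cap within about 0.4 mm of the circle centre), the carriage is under the ram with its pointer about 0.1 mm from the brass clip, and the robot is clear. Blank38 was knocked off centre partway through and had to be restacked, and I did not look at the other bench items again at the end.

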